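# Sort the rod rack and thread the guide rod of the coil fixture

## Robot

A 7-joint arm with a two-finger parallel gripper is mounted at the origin on the work surface. World frame = base frame: x ahead of the robot, y to its left, z up, the work surface at z = 0. Lengths are in mm, angles in rad, forces in N, time in s.
With the tool pointing down it reaches from about 425 to 925 mm from the base axis. Payload 6.8 kg.
Tool frame: the origin (TCP) lies midway between the tips of the shut fingers; the grasp point (between the pads) lies 19 mm behind it; z points along the fingers, y is the direction in which the jaws open and shut (so a half turn about z gives the same grasp; the last joint's range is limited). The gripper opens to 88 mm and grips with 3 to 60 N. Pads are 20 mm wide; open, the fingers measure 115 mm over their backs; the gripper's body (75 mm by 178 mm) begins 61 mm behind the grasp point.
Start: joints at [-1.372, 0.477, 0.022, 1.555, -0.011, 1.109, -0.083], TCP at [203.853, 643.499, 222.664] pointing down, gripper open.
Joint ranges: [-2.96, 2.96], [-0.34, 2.1], [-1.41, 1.46], [0.24, 2.44], [-1.37, 4.51], [0.17, 1.92], [-2.96, 2.96]. Speed limits (rad/s): [2.39, 2.39, 3.14, 3.14, 3.14, 3.14, 3.14].

## Interface

Orientations are given as a unit quaternion [x, y, z, w].
In Python, from plant import sensors, eyes, r gives the robot as it stands. The module is installed in compiled form; this text tells all that it offers.
- The arm moves only by the tool move_arm, never from a script. Its argument "series" is a list that holds one entry, the list of rows, each a list of 7 numbers: the turn, a rotation vector about the tool's x, y, z in rad, then the shift along the tool's x, y, z in mm, then the opening, from 0 (shut) to 1 (fully open). A call has 1 to 10 rows; each row shifts and turns the pose as measured when the row begins, along the tool's axes as they then stand; what a row does not reach is not made up. A row lasts 1/10 s, in which the tool goes at most 50 mm and 8.59 degrees, less where a joint would pass 70% of its speed; a pose out of reach is approached as far as the arm can. A call is refused whole if a number of a shift passes 50 or a number of a turn 0.15, either way. A call with a gripper value outside its range is refused whole. The fingers move at their own pace and stop on an object; "squeeze" is the grip in N (left out, the last holds). Time passes only in rows, so rows that do not move let the fingers close. It gives the time, the measured TCP pose, the force and the opening at its end, in the units of the state.
- sensors.sense(): the state, without advancing time (a new reading comes with each control period).
- eyes.read_camera(name): name is "scene" or "side" or "wrist"; returns (picture, depth): 480x640x3 uint8, blue, green, red; 480x640 float32, mm along the optical axis (not along the pixel's ray), 0 where there is no reading.
- eyes.camera_info(name): a dict with "fx", "fy", "cx", "cy" (pixels), "dist" ([k1, k2, p1, p2, k3] as OpenCV has them; the pictures are not rectified), "cam_to_world" (4x4, takes a point from camera to world coordinates). Camera axes: x right, y down, z forward; pixel columns grow to the right and rows downward; lengths in mm; the calibration is good to about 2 mm. A picture is of the moment at which its call begins: read the wrist's pose just before it. camera_info takes no time and is no camera call; for the wrist camera it gives the pose at the moment of the call.
- r.sign_off(): hands the job in, once; it reports no verdict.
The state is a dict: "time": time; "joint_pos": joint angles; "joint_vel": joint speeds; "joint_torque": joint torques, N m; "position": TCP position; "tcp_rot": TCP orientation; "contact_force": force on the tool from outside, world axes, zero at the start; "torque": the same for the moment, N m; "opening": opening from 0.0 (shut) to 1.0 (fully open).
Only numpy, scipy, OpenCV 4.12 (cv2) and the standard library are available. Lean on these libraries where they do the work, as an engineer would, in place of code of your own. Each camera call takes 0.05 s, during which the arm holds its last target.

## Task

A short rod has been put in the rack for long rods: lay it in the free groove of the rack for short rods, centred like its neighbour, and let go of it. Then take the long rod and thread it end first through both bushes of the coil fixture, in turn, until it sticks out at least 2 cm beyond the far bush and also beyond the near one, and finish while still gripping it there, at rest and not jammed, because nothing clamps it yet. Leave the other short rod and the things lying about where they are.

Things in the scene. Friction and masses are not known exactly. Their poses are not given: they have to be found in the camera images.
- long_rod: the long guide rod: plain steel, round, 12 mm in diameter, 180 mm long, with hemispherical ends, 60 to 130 g. Origin at its middle, x along the rod (either end may lead; it is symmetrical). It starts lying level in one of the two grooves of the long-rod rack, its middle within 6 mm of the rack's middle
- stray_rod: the misplaced short rod: same steel and 12 mm diameter but 120 mm long, 40 to 85 g. Origin at its middle, x along the rod. It starts in the other groove of the long-rod rack
- short_rod: the other short rod (120 mm long, 12 mm in diameter), already in its right place, the y = +32 mm groove of the short-rod rack; leave it there. Origin at its middle, x along the rod
- long_rack: rack for long rods, fixed: wooden base 180 mm long, 116 wide, 8 mm thick, with two 10 mm thick aluminium rails across it at x = -38 and +38 mm, each with V grooves (bottom 36, tops 48 mm above the table) at y = -32 and +32 mm. Origin: centre of its underside, z up, x along the grooves. A rod at rest has its axis 44.5 mm above the table; free space under it beside the rails.
- short_rack: rack for short rods, fixed: wooden base 120 mm long, 116 wide, 8 mm thick, with two 10 mm thick aluminium rails across it at x = -38 and +38 mm, each with V grooves (bottom 36, tops 48 mm above the table) at y = -32 and +32 mm. Origin: centre of its underside, z up, x along the grooves. A rod at rest has its axis 44.5 mm above the table; free space under it beside the rails.
- free_groove (a point): where the middle of the stray rod belongs: mid-length of the free groove (y = -32 mm) of the short-rod rack, on the axis of a rod at rest there, 44.5 mm above the table; x along the groove, z up
- fixture: coil fixture, fixed: steel plate 200 (x) by 110 (y) by 12 mm with two grey bush blocks, each 16 mm thick along x, 46 wide, 96 high, outer faces at x = -43 and +43 mm. A straight 15 mm bore, brass-rimmed, runs through each, both on one axis along x, 80 mm above the table. Origin: centre of its underside, z up; its -x end faces the racks
- bush_axis (a point): the point on the common axis of the two bores midway between the blocks, 80 mm above the table; x along the bore axis, from the block nearest the racks to the other, z up
- tape_roll: bystander: white paper tape roll lying flat, 56 mm across, 19 mm high; origin under its centre
- hex_key: bystander: T-handled hex key lying flat, 150 mm long, up to 20 mm high; origin at the tip, x towards the handle (85 mm wide)
- spool_board: bystander: wooden board 100 x 150 x 22 mm with two white spools on brass pegs, 62 mm high in all; origin under its centre
- tape_stack: bystander: stack of tan tape rolls, 58 mm across, 74 mm high; origin under its centre
- screwdriver: bystander: screwdriver lying flat; x along it
- rule: bystander: steel rule 200 x 25 x 4 mm lying flat; origin under its centre, x along it
- clear_block: bystander: clear plastic block 60 x 45 x 25 mm; origin under its centre
Things that resemble listed ones, but are neither listed nor needed, are in the scene too. Leave any orange look-alike of the long_rod alone. Leave any green look-alike of the fixture alone.

How it is judged (in metres and radians):
On the way, in this order (a step that is already met when the one before it is completed fails the run):
1. the stray short rod lies in the free groove of the short-rod rack, let go and at rest (x of stray_rod in the frame of short_rack between -0.02 and 0.02 m and y of stray_rod in the frame of short_rack between -0.036 and -0.028 m and z of stray_rod in the frame of short_rack between 0.0405 and 0.0485 m and angle between the x axis of stray_rod and the x axis of short_rack, either way round below 0.08 rad and contact force between the fingers and stray_rod below 0.1 N and linear speed of stray_rod below 0.02 m/s), for 0.2 s.
2. an end of the long rod has passed into the first bush, in line with the bores, and not yet into the second (y of long_rod in the frame of bush_axis between -0.004 and 0.004 m and z of long_rod in the frame of bush_axis between -0.004 and 0.004 m and angle between the x axis of long_rod and the x axis of bush_axis, either way round below 0.05 rad and (x of long_rod in the frame of bush_axis between -0.118 and -0.085 m or x of long_rod in the frame of bush_axis between 0.085 and 0.118 m)), for 0.02 s.
At the end, for the whole second after the job is handed in: Stray rod released, at rest in the free short-rack groove (20 mm along, 4 mm across and in height). Long rod held by the fingers, at rest, in line with the bores (4 mm, 0.05 rad), its middle within 32 mm of midway between the blocks, pressing on the fixture with under 25 N (all of step 1 and y of long_rod in the frame of bush_axis between -0.004 and 0.004 m and z of long_rod in the frame of bush_axis between -0.004 and 0.004 m and angle between the x axis of long_rod and the x axis of bush_axis, either way round below 0.05 rad and x of long_rod in the frame of bush_axis between -0.032 and 0.032 m and contact force between the fingers and long_rod above 1 N and contact force between long_rod and fixture below 25 N and linear speed of long_rod below 0.02 m/s); the arm keeps its last pose, push and grip.
It fails at once if the other short rod is moved by more than 15 mm (distance of short_rod from where it was at the start of the episode above 0.015 m).
It fails at once if one of the things lying about is moved by more than 30 mm (distance of any of tape_roll, hex_key, spool_board, tape_stack, screwdriver, rule, clear_block from where it was at the start of the episode above 0.03 m).
It also fails if it takes over 62 s, if anything falls off the work surface, if the arm or the gripper's body presses on something with over 40 N, if the wrist force passes 120 N, or if a joint passes its speed limit or range.

## Working session

There is one attempt and no reset: what is moved stays moved. The work goes in short steps, Python scripts to look and compute and a tool call to move; the robot and the scene stay as the last step left them, time stands still between calls to the robot, and variables do not carry over. Pictures are saved under pics/ and viewed, and the job is handed in when it is done.

Besides the shell and the picture viewer there is one more tool, called after ">>>" by a JSON object that holds its "api" and its "payload", one argument or row to a line. move_arm: Moves the arm, as the interface text tells. Its arguments: {"type":"object","properties":{"series":{"type":"array","items":{"type":"array","items":{"type":"array","items":{"type":"number"}}}},"squeeze":{"type":"number"}},"required":["series"]}

```bash
mkdir -p pics; ls; cat > h.py <<'E'
import numpy as np, cv2, json
from plant import sensors, eyes, r
def grab(name,tag):
    info=eyes.camera_info(name); p,d=eyes.read_camera(name)
    cv2.imwrite(f'pics/{tag}.png',p); np.save(f'pics/{tag}_d.npy',d)
    json.dump({k:np.array(v).tolist() for k,v in info.items()},open(f'pics/{tag}.json','w'))
    return p,d,info
def load(tag):
    i=json.load(open(f'pics/{tag}.json')); i={k:np.array(v) for k,v in i.items()}
    return cv2.imread(f'pics/{tag}.png'),np.load(f'pics/{tag}_d.npy'),i
def K(i): return np.array([[i['fx'],0,i['cx']],[0,i['fy'],i['cy']],[0,0,1]],float)
def ray(i,uv):
    uv=np.array(uv,float).reshape(-1,1,2)
    n=cv2.undistortPoints(uv,K(i),np.array(i['dist'],float)).reshape(-1,2)
    T=np.array(i['cam_to_world']); d=np.c_[n,np.ones(len(n))]@T[:3,:3].T
    return T[:3,3],d
def onz(i,uv,z):
    o,d=ray(i,uv); return o+d*((z-o[2])/d[:,2])[:,None]
def ptd(i,uv,dep):
    o,d=ray(i,uv); return o+d*np.array(dep).reshape(-1,1)
def tri(i1,uv1,i2,uv2):
    o1,d1=ray(i1,uv1);o2,d2=ray(i2,uv2);out=[]
    for a,b in zip(d1,d2):
        s=np.linalg.lstsq(np.c_[a,-b],o2-o1,rcond=None)[0]
        p,q=o1+s[0]*a,o2+s[1]*b; out.append(np.r_[(p+q)/2,np.linalg.norm(p-q)])
    return np.array(out)
def proj(i,P):
    T=np.linalg.inv(np.array(i['cam_to_world']))
    return cv2.projectPoints(np.array(P,float).reshape(-1,1,3),cv2.Rodrigues(T[:3,:3])[0],T[:3,3],K(i),np.array(i['dist'],float))[0].reshape(-1,2)
E
python3 - <<'E'
from h import *
s=sensors.sense(); print(s['time'],s['position'],s['tcp_rot'],s['opening'],s['contact_force'])
for n in ('scene','side','wrist'):
    p,d,i=grab(n,n+'0'); print(n,i['fx'],np.array(i['cam_to_world']).round(2).tolist())
E
```

```text
pics
0.0 [203.68431106 642.89525721 221.69725366] [ 1.52765572e-01  9.88262031e-01 -9.14228081e-04 -5.62357234e-05] 1.001239255436674 [-0.44775022 -0.51583918 -0.33753807]
scene 562.388919473459 [[-0.29, 0.55, -0.79, 1565.09], [0.96, 0.16, -0.24, 287.98], [-0.0, -0.82, -0.57, 817.62], [0.0, 0.0, 0.0, 1.0]]
side 549.850247807257 [[-0.97, -0.2, 0.17, 343.04], [-0.26, 0.73, -0.63, 797.34], [0.0, -0.65, -0.76, 1059.6], [0.0, 0.0, 0.0, 1.0]]
wrist 393.5500230951445 [[0.3, 0.92, 0.27, 131.13], [0.95, -0.29, -0.09, 666.84], [-0.0, 0.28, -0.96, 383.84], [0.0, 0.0, 0.0, 1.0]]
```

View pics/scene0.png

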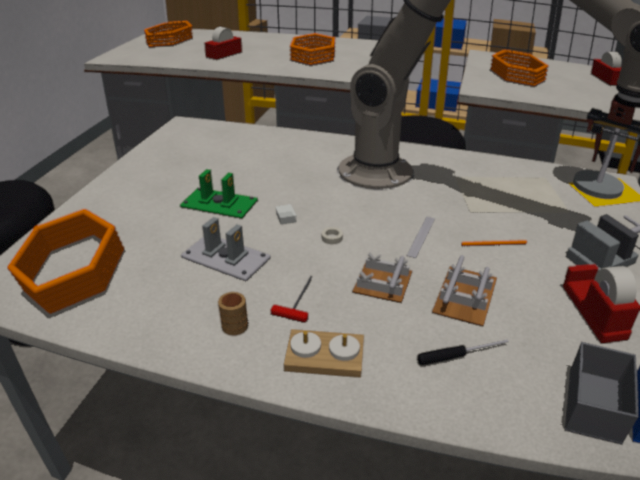

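View pics/side0.png

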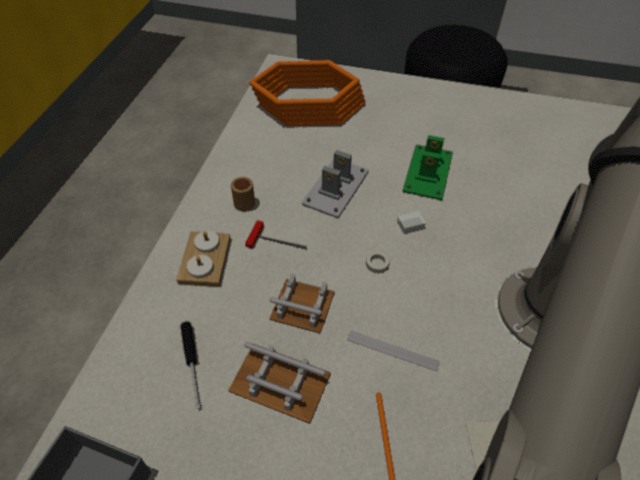

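View pics/wrist0.png

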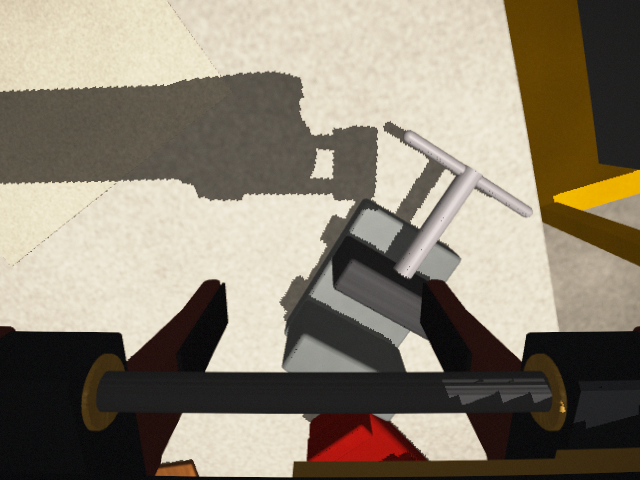

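The racks sit at about scene (465,293) for the long one and (383,277) for the short one. The grey fixture is at (226,257), with a green look-alike at (220,195) and an orange rod look-alike at (494,242). I'll enlarge these crops next.

```bash
python3 - <<'E'
from h import *
p,_,i=load('side0')
a=cv2.resize(p[260:430,215:345],None,fx=4.4,fy=3.5,interpolation=cv2.INTER_CUBIC)
a=cv2.resize(p[265:425,220:345],None,fx=3.7,fy=3.7,interpolation=cv2.INTER_CUBIC)
cv2.imwrite('pics/c1.png',a)
q,_,j=load('scene0')
cv2.imwrite('pics/c2.png',cv2.resize(q[240:330,340:510],None,fx=4.5,fy=4.5,interpolation=cv2.INTER_CUBIC))
print('fixture side',onz(i,[(336,182)],40), 'scene',onz(j,[(226,250)],40))
print(onz(i,[(304,304),(280,382)],8),onz(j,[(383,280),(466,295)],8))
E
```

```text
fixture side [[ 558.90263043 -238.30175909   40.        ]] scene [[ 582.43087774 -240.09030022   40.        ]]
[[542.65361793 134.32198508   8.        ]
 [538.6977378  329.14524607   8.        ]] [[547.83583168 136.93612582   8.        ]
 [548.63852019 328.78960446   8.        ]]
```

View pics/c1.png

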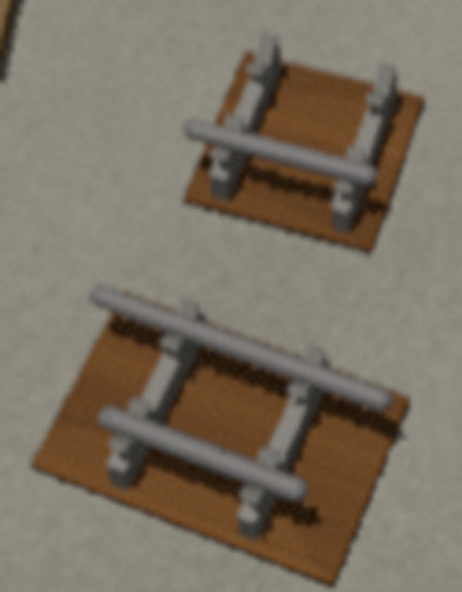

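View pics/c2.png

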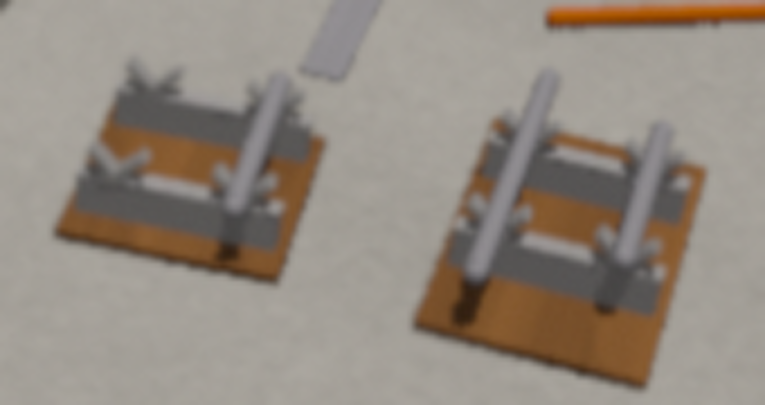

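>>> {"api": "move_arm", "payload": {
  "series": [
    [[0,0,0,-40,-24,-7,1],[0,0,0,-40,-24,-7,1],[0,0,0,-40,-24,-7,1],[0,0,0,-40,-24,-7,1],[0,0,0,-40,-24,-7,1],[0,0,0,-40,-24,-7,1],[0,0,0,-40,-24,-7,1],[0,0,0,-40,-24,-7,1],[0,0,0,-40,-24,-7,1],[0,0,0,-40,-24,-7,1]]
  ]
}}

```text
time: 1.15
position: [516.7, 287.3, 289.5]
tcp_rot: [0.145, 0.989, -0.003, -0.003]
contact_force: [1.0, 0.2, -0.0]
opening: 0.996
```

```bash
python3 - <<'E'
from h import *
s=sensors.sense(); print(s['time'],s['position'],s['tcp_rot'],np.round(s['joint_pos'],3),s['contact_force'])
p,d,i=grab('wrist','w1')
E
```

```text
1.15 [516.72906353 287.27384786 289.45478944] [ 0.14459642  0.989482   -0.00260535 -0.0032346 ] [-0.771  0.288  0.199  1.687 -0.061  1.181  0.725] [ 0.97853123  0.1973166  -0.02823806]
```

View pics/w1.png

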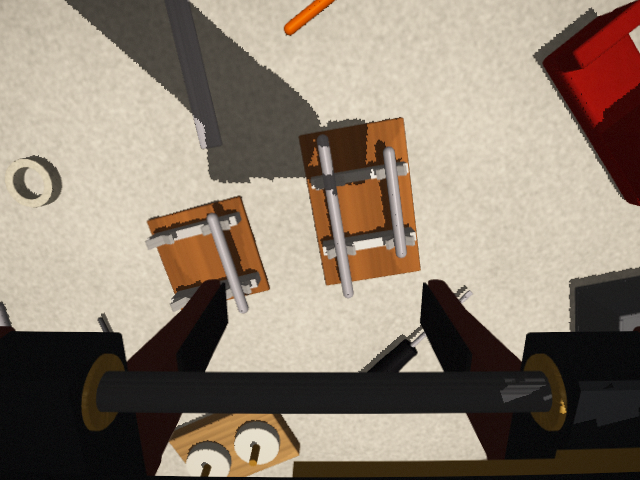

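The wrist view shows the long rod at (322,138)–(348,295), the stray rod at (389,150)–(402,255) and short_rod at (213,217)–(243,309). The free groove is left of short_rod. I'll take a second view to triangulate.

>>> {"api": "move_arm", "payload": {
  "series": [
    [[0,0,0,-30,-22,0,1],[0,0,0,-30,-22,0,1],[0,0,0,-30,-22,0,1],[0,0,0,0,0,0,0.5]]
  ]
}}

```text
time: 1.6
position: [593.1, 182.0, 291.2]
tcp_rot: [0.153, 0.988, -0.004, -0.0]
contact_force: [-0.5, 0.1, 0.0]
opening: 0.94
```

```bash
python3 - <<'E'
from h import *
s=sensors.sense(); print(s['time'],s['position'],s['tcp_rot'],s['opening'])
p,d,i=grab('wrist','w2')
cv2.imwrite('pics/w2c.png',cv2.resize(p[80:330,120:460],None,fx=2.3,fy=2.3,interpolation=cv2.INTER_CUBIC))
E
```

```text
1.6 [593.13592387 182.02978888 291.15673428] [ 1.52898941e-01  9.88231605e-01 -4.49509736e-03 -5.44864776e-05] 0.9400284069327254
```

View pics/w2.png

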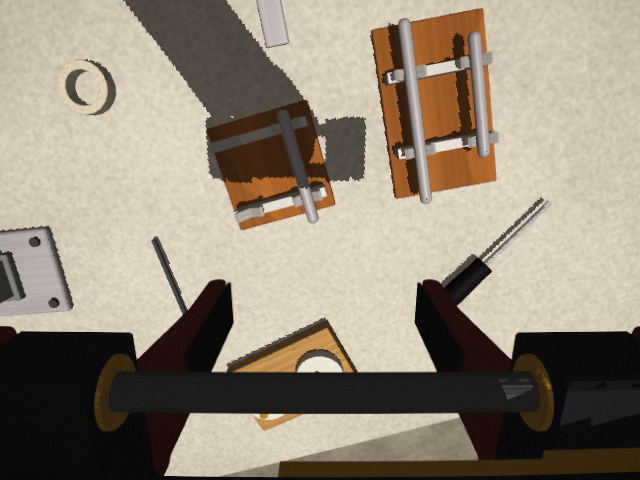

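```bash
python3 - <<'E'
from h import *
def crop(t,x,y,w,h,f,o):
    p,_,_=load(t); cv2.imwrite(f'pics/{o}.png',cv2.resize(p[y:y+h,x:x+w],None,fx=f,fy=f,interpolation=cv2.INTER_NEAREST))
crop('w1',140,110,290,200,2.75,'c3'); crop('w2',200,0,310,240,2.5,'c4')
E
```

```text
(no output)
```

View pics/c3.png

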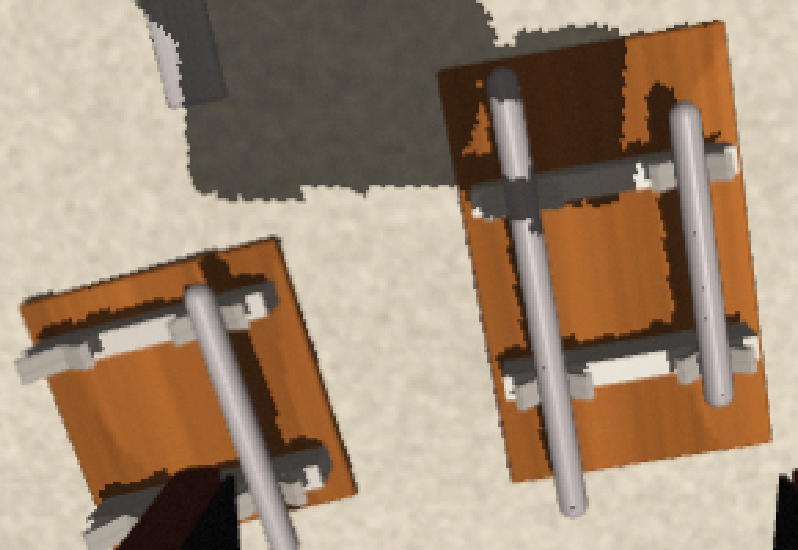

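View pics/c4.png

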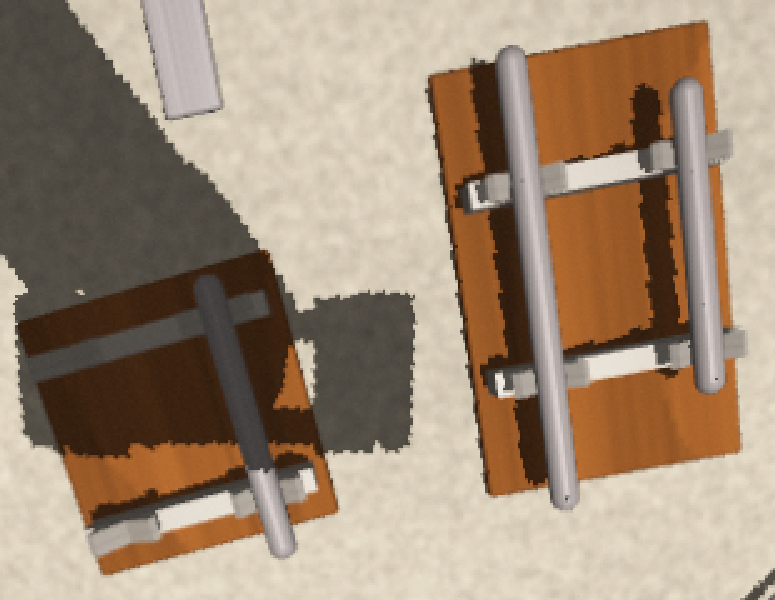

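```bash
cat > m1.py <<'E'
from h import *
_,d1,i1=load('w1');_,d2,i2=load('w2')
A=lambda l:np.array(l)/2.75+[140,110]
B=lambda l:np.array(l)/2.5+[200,0]
a=A([(501,68),(574,516),(683,102),(720,406),(200,286)]);b=B([(510,45),(567,509),(685,78),(711,392),(206,277)])
a=np.r_[a,[(243.3,312)]]; b=np.r_[b,B([(284,557)])]
P=tri(i1,a,i2,b); 
for k,n in enumerate(['long','stray','short']):
    p,q=P[2*k],P[2*k+1]; v=(q-p)[:3]
    print(n,p.round(1),q.round(1),'len',np.linalg.norm(v).round(1),'mid',((p+q)/2)[:3].round(1),'ang',np.degrees(np.arctan2(v[1],v[0])).round(2))
    for i,c in((i1,a),(i2,b)):
        e=onz(i,c[2*k:2*k+2],44.5); v=e[1]-e[0]; print('   z44.5',e.mean(0).round(1),'ang',np.degrees(np.arctan2(v[1],v[0])).round(2),np.linalg.norm(v).round(1))
for c in ([(429,75),(707,20),(741,450),(490,494)],[(17,322),(267,250),(338,511),(102,574)]):
    e=onz(i2,B(c),8); print('rack',e.mean(0).round(1)); 
    for k in range(4):
        v=e[(k+1)%4]-e[k]; print('  ',np.linalg.norm(v).round(1),np.degrees(np.arctan2(v[1],v[0])).round(2))
E
python3 m1.py
```

```text
long [449.9 304.6  45.7   0. ] [627.4 282.4  46.7   0.7] len 178.9 mid [538.7 293.5  46.2] ang -7.13
   z44.5 [539.  293.4  44.5] ang -7.21 179.5
   z44.5 [539.  294.   44.5] ang -6.98 179.9
stray [4.805e+02 3.650e+02 4.560e+01 2.000e-01] [598.3 350.2  46.4   0. ] len 118.7 mid [539.4 357.6  46. ] ang -7.16
   z44.5 [539.8 357.8  44.5] ang -7.13 119.3
   z44.5 [539.5 358.1  44.5] ang -6.99 119.2
short [494.3 168.8  42.2   0.8] [611.6 162.5  44.6   1.3] len 117.5 mid [552.9 165.7  43.4] ang -3.1
   z44.5 [552.7 166.   44.5] ang -3.81 117.0
   z44.5 [553.1 165.8  44.5] ang -2.89 118.2
rack [539.5 325.3   8. ]
   114.7 83.08
   178.3 -6.82
   114.7 -97.34
   177.5 173.16
rack [545.6 134.5   8. ]
   114.1 87.35
   118.0 -2.28
   114.5 -92.41
   118.5 177.49
```

>>> {"api": "move_arm", "payload": {
  "series": [
    [[0,0,-0.09,0,0,0,0.5],[0,0,-0.09,0,0,0,0.5],[0,0,0,12,28,28,0.5],[0,0,0,12,28,28,0.5],[0,0,0,12,28,28,0.5],[0,0,0,12,28,28,0.5],[0,0,0,12,28,28,0.5],[0,0,0,12,28,28,0.5]]
  ]
}}

```text
time: 2.45
position: [535.0, 371.7, 120.6]
tcp_rot: [0.058, 0.998, 0.0, 0.001]
contact_force: [0.2, -0.2, -0.4]
opening: 0.5
```

```bash
cat >> h.py <<'E'
from scipy.spatial.transform import Rotation as R
def st():
    s=sensors.sense(); rot=R.from_quat(s['tcp_rot']); m=rot.as_matrix()
    print('t',round(s['time'],2),'p',s['position'].round(1) if hasattr(s['position'],'round') else np.round(s['position'],1),'yawx',np.degrees(np.arctan2(m[1,0],m[0,0])).round(2),'z',m[:,2].round(4),'op',round(s['opening'],3),'F',np.round(s['contact_force'],1),'q',np.round(s['joint_pos'],2))
    return np.array(s['position']),rot
def go(P,ang,n=0):
    """shift in present tool axes and the turn to (x axis at ang deg, z down)"""
    p,rot=st(); a=np.radians(ang)
    T=np.array([[np.cos(a),np.sin(a),0],[np.sin(a),-np.cos(a),0],[0,0,-1]])
    rv=(rot.inv()*R.from_matrix(T)).as_rotvec()
    print('turn',rv.round(4),'shift now',rot.inv().apply(np.array(P)-p).round(1),'shift after turn',(T.T@(np.array(P)-p)).round(1))
E
python3 - <<'E'
from h import *
go([540,358,25.5],172.9)
E
```

```text
t 2.45 p [535.  371.7 120.6] yawx 173.38 z [ 2.1e-03  3.0e-04 -1.0e+00] op 0.5 F [ 0.2 -0.2 -0.4] q [-0.81  0.54  0.14  1.71 -0.09  0.89  0.83]
turn [0.0006 0.002  0.0083] shift now [ -6.4 -13.1  95.1] shift after turn [ -6.7 -13.   95.1]
```

>>> {"api": "move_arm", "payload": {
  "series": [
    [[0,0,0.008,-6,-13,10,0.5],[0,0,0,0,0,0,0.5]]
  ]
}}

```text
time: 2.65
position: [531.0, 365.5, 104.8]
tcp_rot: [0.055, 0.998, -0.001, -0.004]
contact_force: [0.4, -0.5, 0.6]
opening: 0.5
```

```bash
python3 - <<'E'
from h import *
go([540,358,25.5],172.9)
p,d,i=grab('wrist','w3')
e=proj(i,[[480.5,365,44.5],[598.3,350.2,44.5],[540,358,44.5]]); print(e.round(1))
E
```

```text
t 2.65 p [531.  365.5 104.8] yawx 173.64 z [-7.3e-03 -9.0e-04 -1.0e+00] op 0.5 F [ 0.4 -0.5  0.6] q [-0.8   0.56  0.14  1.73 -0.1   0.86  0.85]
turn [-0.0018 -0.0071  0.013 ] shift now [-10.4  -6.3  79.3] shift after turn [-9.9 -6.3 79.3]
[[312.2 174.7]
 [311.4 359.7]
 [312.5 274.5]]
```

View pics/w3.png

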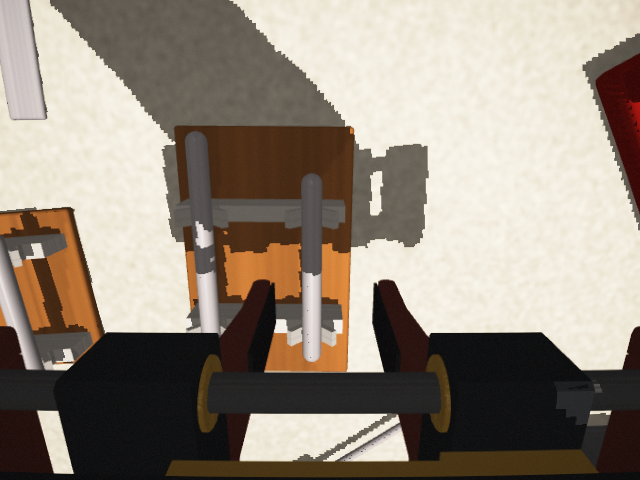

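The stray rod's predicted ends (312,175) and (311,360) match the picture. It is the plain steel short rod in the long rack, so I'm descending to grasp it.

>>> {"api": "move_arm", "payload": {
  "series": [
    [[0,-0.007,0.012,-10,-6,20,0.5],[0,0,0,0,0,20,0.5],[0,0,0,0,0,10,0.5]]
  ]
}}

```text
time: 3.0
position: [540.7, 365.1, 59.4]
tcp_rot: [0.06, 0.998, 0.004, 0.002]
contact_force: [0.1, -0.6, 0.6]
opening: 0.497
```

```bash
python3 - <<'E'
from h import *
go([540,358,25.5],172.9)
E
```

```text
t 3.0 p [540.7 365.1  59.4] yawx 173.14 z [ 0.005   0.0079 -1.    ] op 0.497 F [ 0.1 -0.6  0.6] q [-0.78  0.62  0.13  1.75 -0.11  0.77  0.86]
turn [0.0085 0.004  0.0042] shift now [ 0.  -7.4 33.8] shift after turn [-0.2 -7.1 33.9]
```

>>> {"api": "move_arm", "payload": {
  "series": [
    [[0.006,0.003,0.004,0,-7,6,0.5],[0,0,0,0,0,0,0.5]]
  ]
}}

```text
time: 3.2
position: [539.9, 357.8, 53.6]
tcp_rot: [0.062, 0.998, 0.001, 0.0]
contact_force: [-0.6, -0.1, 0.6]
opening: 0.5
```

```bash
python3 - <<'E'
from h import *
go([540,358,25.5],172.9)
E
```

```text
t 3.2 p [539.9 357.8  53.6] yawx 172.88 z [ 9.0e-04  2.2e-03 -1.0e+00] op 0.5 F [-0.6 -0.1  0.6] q [-0.77  0.62  0.13  1.76 -0.11  0.77  0.86]
turn [ 0.0023  0.0006 -0.0004] shift now [-0.1  0.1 28.1] shift after turn [-0.1  0.2 28.1]
```

>>> {"api": "move_arm", "payload": {
  "series": [
    [[0,0,0,0,0,14,0.5],[0,0,0,0,0,13,0.5],[0,0,0,0,0,0,0.3],[0,0,0,0,0,0,0],[0,0,0,0,0,0,0],[0,0,0,0,0,0,0]]
  ],
  "squeeze": 30
}}

```text
time: 3.8
position: [541.1, 358.8, 26.6]
tcp_rot: [0.062, 0.998, 0.002, 0.002]
contact_force: [0.1, -1.0, 1.2]
opening: 0.174
```

```bash
python3 - <<'E'
from h import *
go([540,358,25.5],172.9)
E
```

```text
t 3.8 p [541.1 358.8  26.6] yawx 172.85 z [ 0.0033  0.0045 -1.    ] op 0.174 F [ 0.1 -1.   1.2] q [-0.77  0.66  0.12  1.77 -0.12  0.72  0.86]
turn [ 0.0049  0.0027 -0.0008] shift now [ 1.  -1.   1.1] shift after turn [ 1.  -1.   1.1]
```

>>> {"api": "move_arm", "payload": {
  "series": [
    [[0,0,0,0,0,0,0],[0,0,0,0,0,0,0],[0,0,0,0,0,-15,0],[0,0,0,0,0,-25,0],[0,0,0,0,0,-30,0],[0,0,0,0,0,-10,0]]
  ]
}}

```text
time: 4.4
position: [540.4, 358.2, 110.9]
tcp_rot: [0.062, 0.998, 0.002, 0.001]
contact_force: [0.3, -0.0, 0.7]
opening: 0.131
```

```bash
python3 - <<'E'
from h import *
go([545.5,102.1,110],177.4)
p,d,i=grab('wrist','w4')
E
```

```text
t 4.4 p [540.4 358.2 110.9] yawx 172.84 z [ 0.0021  0.0036 -1.    ] op 0.131 F [ 0.3 -0.   0.7] q [-0.79  0.55  0.14  1.73 -0.1   0.87  0.85]
turn [ 0.0038  0.0018 -0.0796] shift now [ -36.9 -253.5   -0. ] shift after turn [ -16.7 -255.6    0.9]
```

View pics/w4.png

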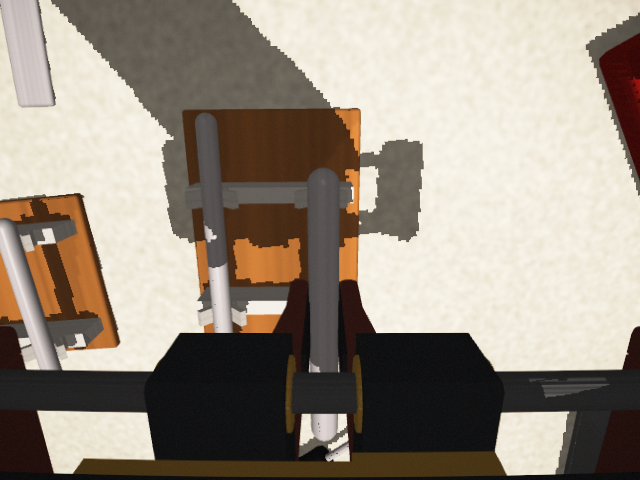

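The rod is held; its ends show at (322,170) and (325,440). Next I carry it over the free groove.

>>> {"api": "move_arm", "payload": {
  "series": [
    [[0,0,-0.08,0,0,0,0],[0,0,0,-3,-40,0,0],[0,0,0,-3,-45,0,0],[0,0,0,-3,-45,0,0],[0,0,0,-3,-45,0,0],[0,0,0,-3,-45,0,0],[0,0,0,-1,-25,0,0],[0,0,0,0,0,0,0]]
  ]
}}

```text
time: 5.25
position: [544.9, 108.9, 106.6]
tcp_rot: [0.017, 1.0, 0.004, 0.001]
contact_force: [-0.7, 0.5, -0.1]
opening: 0.125
```

```bash
python3 - <<'E'
from h import *
go([545.5,102.1,110],177.4)
p,d,i=grab('wrist','w5')
E
```

```text
t 5.25 p [544.9 108.9 106.6] yawx 178.03 z [ 0.0027  0.0085 -1.    ] op 0.125 F [-0.7  0.5 -0.1] q [-0.42  0.42  0.15  1.96 -0.1   0.76  1.32]
turn [0.0086 0.0024 0.011 ] shift now [-0.8 -6.8 -3.5] shift after turn [-0.9 -6.8 -3.4]
```

View pics/w5.png

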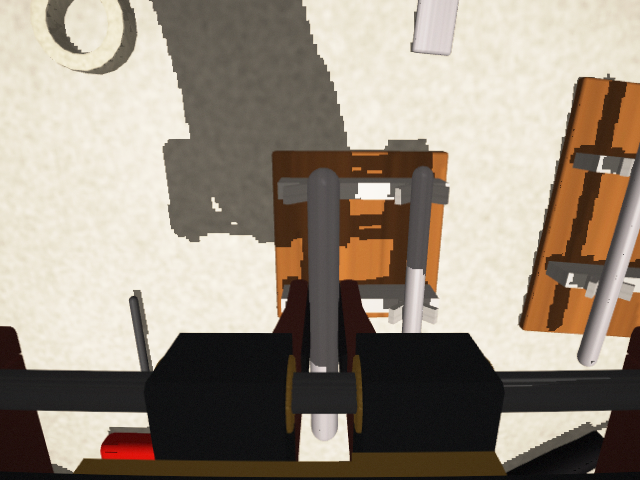

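```bash
python3 - <<'E'
from h import *
p,_,i=load('w5')
cv2.imwrite('pics/c5.png',cv2.resize(p[140:350,260:460],None,fx=2.8,fy=2.8,interpolation=cv2.INTER_NEAREST))
e=onz(i,[(272.5,151.5),(448,152)],8);v=e[1]-e[0];print(e.round(1),np.linalg.norm(v).round(1),np.degrees(np.arctan2(v[1],v[0])).round(2))
e=onz(i,[(422.5,167),(412,330)],44.5);v=e[1]-e[0];print('short',e.round(1),np.degrees(np.arctan2(v[1],v[0])).round(2))
e=onz(i,[(322.5,168),(324,440)],125.6);v=e[1]-e[0];print('held',e.round(1),e.mean(0).round(1),np.linalg.norm(v),np.degrees(np.arctan2(v[1],v[0])).round(2))
E
```

```text
[[483.9  79.1   8. ]
 [488.2 193.3   8. ]] 114.2 87.83
short [[493.3 167.6  44.5]
 [596.3 164.5  44.5]] -1.72
held [[483.3 110.9 125.6]
 [603.9 107.1 125.6]] [543.6 109.  125.6] 120.64357246356094 -1.79
```

View pics/c5.png

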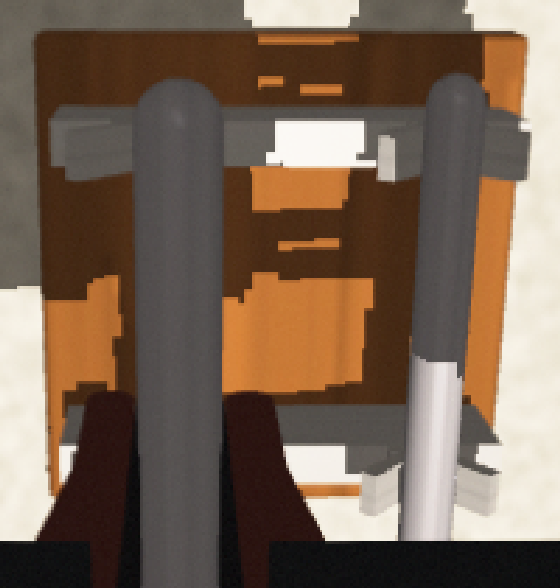

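>>> {"api": "move_arm", "payload": {
  "series": [
    [[0.008,0.002,0.01,-1,-7,10,0],[0,0,0,0,0,10,0],[0,0,0,0,0,10,0],[0,0,0,0,0,0,0]]
  ]
}}

```text
time: 5.7
position: [545.0, 109.5, 72.6]
tcp_rot: [0.018, 1.0, 0.001, -0.001]
contact_force: [-0.2, 0.0, -0.6]
opening: 0.126
```

```bash
python3 - <<'E'
from h import *
go([545.5,102.1,27],177.6)
E
```

```text
t 5.7 p [545.  109.5  72.6] yawx 177.92 z [-0.001  0.003 -1.   ] op 0.126 F [-0.2  0.  -0.6] q [-0.42  0.48  0.14  1.97 -0.1   0.7   1.32]
turn [ 0.0029 -0.0011  0.0057] shift now [-0.8 -7.5 45.6] shift after turn [-0.8 -7.4 45.6]
```

>>> {"api": "move_arm", "payload": {
  "series": [
    [[0.003,0,0.005,-1,-7,0,0],[0,0,0,0,0,0,0]]
  ]
}}

```text
time: 5.9
position: [545.3, 103.4, 71.7]
tcp_rot: [0.02, 1.0, -0.0, -0.001]
contact_force: [0.6, 0.6, -0.8]
opening: 0.126
```

```bash
python3 - <<'E'
from h import *
go([545.5,102.1,27],177.6)
E
```

```text
t 5.9 p [545.3 103.4  71.7] yawx 177.76 z [-2.6e-03 -5.0e-04 -1.0e+00] op 0.126 F [ 0.6  0.6 -0.8] q [-0.41  0.48  0.14  1.97 -0.1   0.7   1.33]
turn [-0.0006 -0.0025  0.0029] shift now [-0.4 -1.2 44.7] shift after turn [-0.3 -1.3 44.7]
```

>>> {"api": "move_arm", "payload": {
  "series": [
    [[0,-0.002,0.002,0,-1.2,14,0],[0,0,0,0,-0.5,14,0],[0,0,0,0,0,8,0],[0,0,0,0,0,0,0]]
  ]
}}

```text
time: 6.3
position: [546.5, 102.2, 35.2]
tcp_rot: [0.02, 1.0, 0.0, 0.001]
contact_force: [-0.9, -0.1, 0.3]
opening: 0.125
```

```bash
python3 - <<'E'
from h import *
go([545.5,102.1,27],177.6)
E
```

```text
t 6.3 p [546.5 102.2  35.2] yawx 177.66 z [ 2.1e-03  6.0e-04 -1.0e+00] op 0.125 F [-0.9 -0.1  0.3] q [-0.4   0.54  0.13  1.99 -0.11  0.62  1.34]
turn [0.0007 0.0021 0.001 ] shift now [ 1.  -0.2  8.2] shift after turn [ 1.  -0.2  8.2]
```

Well aligned. I'll lower the last 8 mm.

>>> {"api": "move_arm", "payload": {
  "series": [
    [[0,0,0,0,0,4,0],[0,0,0,0,0,4,0],[0,0,0,0,0,0,0]]
  ]
}}

```text
time: 6.6
position: [547.2, 102.1, 27.2]
tcp_rot: [0.021, 1.0, 0.0, 0.002]
contact_force: [-0.4, -0.2, -0.2]
opening: 0.127
```

```bash
python3 - <<'E'
from h import *
go([545.5,102.1,27],177.6)
grab('scene','s6');p,_,_=grab('side','d6')
cv2.imwrite('pics/c6.png',cv2.resize(p[220:380,220:380],None,fx=3.5,fy=3.5,interpolation=cv2.INTER_CUBIC))
E
```

```text
t 6.6 p [547.2 102.1  27.2] yawx 177.64 z [ 3.1e-03  6.0e-04 -1.0e+00] op 0.127 F [-0.4 -0.2 -0.2] q [-0.4   0.55  0.13  1.99 -0.12  0.6   1.34]
turn [0.0007 0.0031 0.0008] shift now [ 1.7 -0.1  0.2] shift after turn [ 1.7 -0.1  0.2]
```

View pics/c6.png

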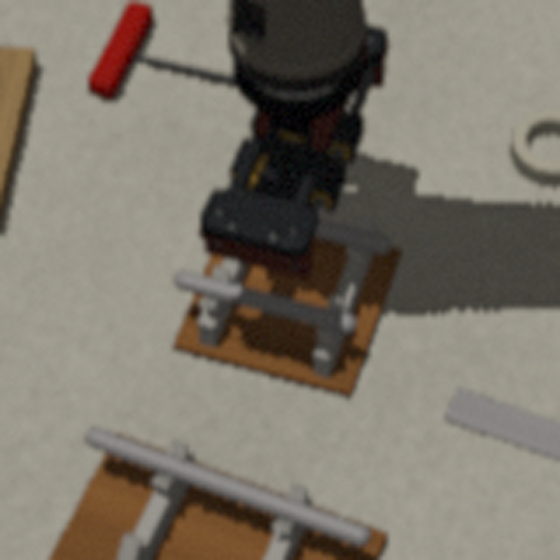

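>>> {"api": "move_arm", "payload": {
  "series": [
    [[0,0,0,0,0,0,0.2],[0,0,0,0,0,0,0.35],[0,0,0,0,0,0,0.35],[0,0,0,0,0,-15,0.35],[0,0,0,0,0,-30,0.35],[0,0,0,0,0,-35,0.35],[0,0,0,0,0,-35,0.35],[0,0,0,0,0,-30,0.35]]
  ]
}}

```text
time: 7.5
position: [544.2, 102.1, 177.9]
tcp_rot: [0.02, 1.0, -0.0, -0.001]
contact_force: [0.4, -1.0, -1.2]
opening: 0.347
```

```bash
python3 - <<'E'
from h import *
go([545.5,102.1,27],177.6)
p,_,i=grab('wrist','w7')
E
```

```text
t 7.5 p [544.2 102.1 177.9] yawx 177.67 z [-2.7e-03 -4.0e-04 -1.0e+00] op 0.347 F [ 0.4 -1.  -1.2] q [-0.44  0.33  0.17  1.9  -0.07  0.92  1.3 ]
turn [-0.0006 -0.0027  0.0013] shift now [-1.700e+00  1.000e-01  1.509e+02] shift after turn [ -1.3   0.  150.9]
```

View pics/w7.png

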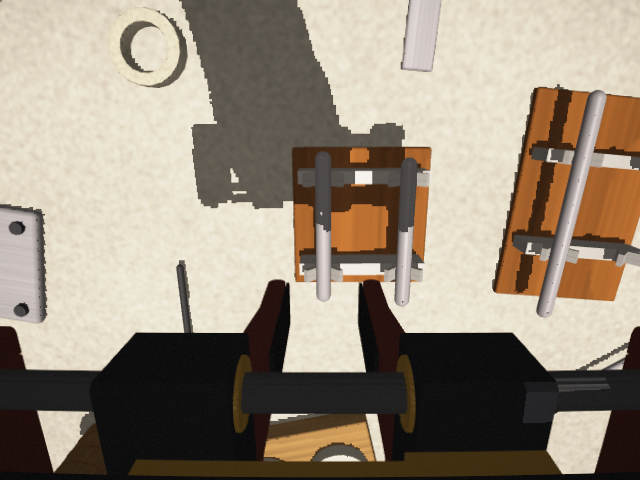

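The stray rod lies in the free groove, (322,152)–(324,300), next to short_rod at (409,158)–(402,305). Now I'll look at the fixture.

```bash
python3 - <<'E'
from h import *
p,_,i=load('w7')
for n,c in (('stray',[(322.5,151.5),(324,301)]),('short',[(409,157.5),(402,306)])):
    e=onz(i,c,44.5);v=e[1]-e[0];print(n,e.mean(0).round(1),np.linalg.norm(v).round(1),np.degrees(np.arctan2(v[1],v[0])).round(2))
e=onz(i,[(293,148),(431,148)],8);print(e.round(1))
E
```

```text
stray [545.9 102.   44.5] 119.7 -1.87
short [552.9 165.9  44.5] 120.1 -1.74
[[484.3  79.6   8. ]
 [488.9 193.5   8. ]]
```

>>> {"api": "move_arm", "payload": {
  "series": [
    [[0,0,0,-4,-44,-16,0.4],[0,0,0,-4,-44,-16,0.4],[0,0,0,-4,-44,-16,0.4],[0,0,0,-4,-44,-16,0.4],[0,0,0,-4,-44,-16,0.4],[0,0,0,-4,-44,-16,0.4],[0,0,0,-4,-30,-8,0.4],[0,0,0,0,0,0,0.4]]
  ]
}}

```text
time: 8.35
position: [563.9, -201.9, 302.1]
tcp_rot: [0.018, 1.0, 0.002, 0.01]
contact_force: [-0.4, 0.1, 0.0]
opening: 0.394
```

```bash
python3 - <<'E'
from h import *
st()
p,_,i=grab('wrist','f1')
E
```

```text
t 8.35 p [ 563.9 -201.9  302.1] yawx 177.97 z [ 0.02    0.0037 -0.9998] op 0.394 F [-0.4  0.1  0. ] q [-0.02  0.28  0.33  1.68 -0.11  1.18  1.88]
```

View pics/f1.png

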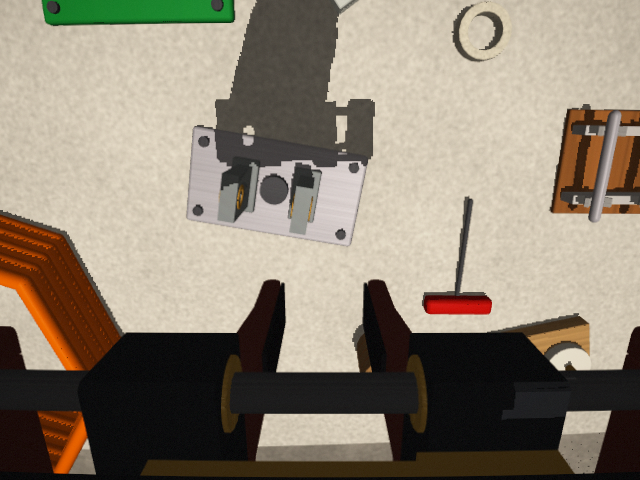

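>>> {"api": "move_arm", "payload": {
  "series": [
    [[0,0,0,-10,20,27,0.4],[0,0.01,0,-10,20,27,0.4],[0,0.01,0,-10,20,27,0.4],[0,0,0,0,0,0,0.4]]
  ]
}}

```text
time: 8.8
position: [598.0, -132.5, 221.0]
tcp_rot: [0.015, 1.0, 0.005, 0.001]
contact_force: [0.4, 0.1, -0.7]
opening: 0.399
```

```bash
python3 - <<'E'
from h import *
st()
p,_,i=grab('wrist','f2')
p1,_,_=load('f1')
cv2.imwrite('pics/f1c.png',cv2.resize(p1[115:255,175:385],None,fx=3.8,fy=3.8,interpolation=cv2.INTER_NEAREST))
E
```

```text
t 8.8 p [ 598.  -132.5  221. ] yawx 178.29 z [ 0.0017  0.0096 -1.    ] op 0.399 F [ 0.4  0.1 -0.7] q [-0.09  0.38  0.28  1.73 -0.13  1.05  1.78]
```

View pics/f2.png

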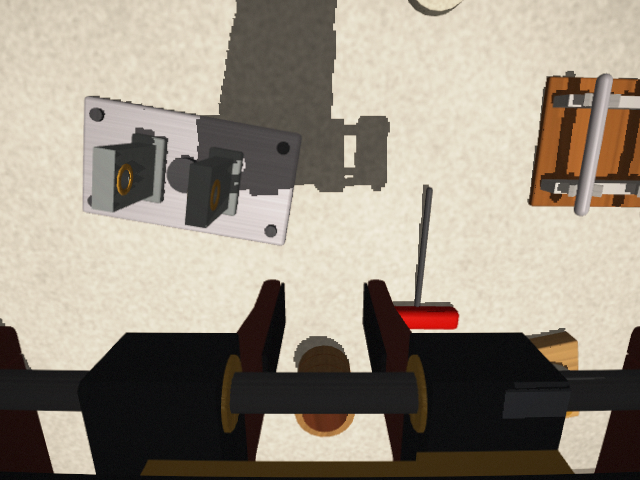

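View pics/f1c.png

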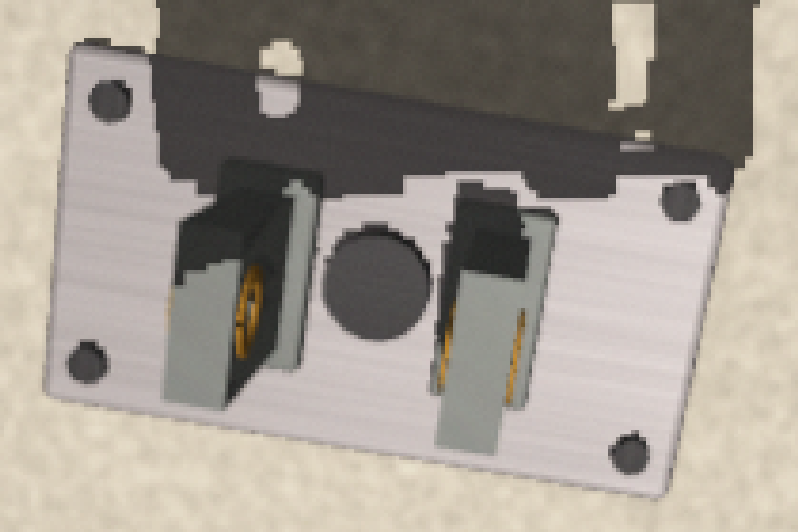

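```bash
python3 - <<'E'
from h import *
p,_,i=load('f2')
cv2.imwrite('pics/f2c.png',cv2.resize(p[90:250,75:305],None,fx=3.4,fy=3.4,interpolation=cv2.INTER_NEAREST))
E
```

```text
(no output)
```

View pics/f2c.png

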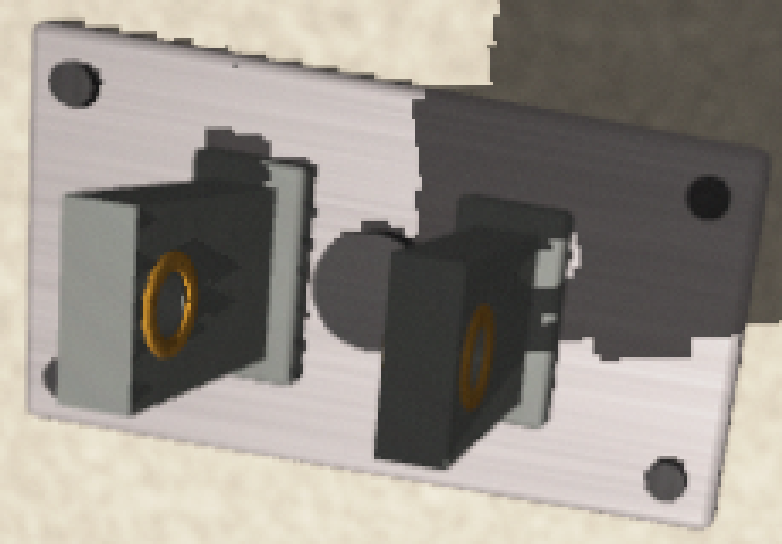

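```bash
cat > m2.py <<'E'
from h import *
_,_,i1=load('f1');_,_,i2=load('f2')
A=lambda l:np.array(l,float)/3.8+[175,115]-.37
B=lambda l:np.array(l,float)/3.4+[75,90]-.35
np.set_printoptions(suppress=True)
a=lambda v:np.degrees(np.arctan2(v[1],v[0])).round(2)
for n,i,c in(('f1',i1,A([(71,44),(733,157),(662,497),(45,395)])),('f2',i2,B([(36,22),(768,152),(710,528),(28,413)]))):
    e=onz(i,c,12); print(n,'plate',e.mean(0).round(1),'x ang',a(e[0]-e[1]),a(e[3]-e[2]),'len',np.linalg.norm(e[0]-e[1]).round(1),np.linalg.norm(e[3]-e[2]).round(1),'w',np.linalg.norm(e[0]-e[3]).round(1),np.linalg.norm(e[1]-e[2]).round(1))
print('plate tri',tri(i1,A([(71,44),(733,157),(662,497),(45,395)]),i2,B([(36,22),(768,152),(710,528),(28,413)])).round(1))
n1=A([(462,268),(529,278),(498,455),(435,446)]);n2=B([(389,246),(466,262),(446,467),(375,460)])
print('near top tri',tri(i1,n1[2:],i2,n2[2:]).round(1))
f1=A([(163,400),(228,408)]);f2=B([(57,403),(132,413)])
print('far top tri',tri(i1,f1,i2,f2).round(1))
e=onz(i2,n2,96);print('near top f2',e.round(1).tolist(),e.mean(0).round(1))
e2=onz(i2,B([(62,194),(137,204),(132,413),(57,403)]),96);print('far top f2',e2.round(1).tolist(),e2.mean(0).round(1),'axis ang',a(e2.mean(0)-e.mean(0)))
r=onz(i2,B([(477.5,356.5),(169.5,304)]),80);print('rims',r.round(1),np.linalg.norm(r[1]-r[0]).round(1),a(r[1]-r[0]))
u=(r[1]-r[0])/np.linalg.norm(r[1]-r[0]); print('mid from rims',(r[0]+43*u).round(1),(r[1]-27*u).round(1))
E
python3 m2.py
```

```text
f1 plate [ 560.7 -256.9   12. ] x ang -101.73 -102.02 len 196.3 195.5 w 106.8 107.8
f2 plate [ 561.2 -255.9   12. ] x ang -101.95 -101.98 len 195.7 196.6 w 107.0 107.1
plate tri [[ 488.3 -343.1    7.6    0.2]
 [ 528.9 -149.2    7.4    0.6]
 [ 636.9 -171.9    1.8    0.1]
 [ 593.5 -364.6    9.6    0.2]]
near top tri [[ 592.3 -219.1   97.3    0.4]
 [ 590.3 -235.3   95.1    0.4]]
far top tri [[ 574.7 -302.8   97.5    0.1]
 [ 577.5 -286.7   97.3    0. ]]
near top f2 [[543.8, -226.1, 96.0], [547.8, -210.1, 96.0], [592.4, -219.5, 96.0], [590.2, -235.0, 96.0]] [ 568.6 -222.7   96. ]
far top f2 [[530.4, -294.1, 96.0], [533.1, -278.4, 96.0], [577.7, -287.4, 96.0], [574.9, -303.7, 96.0]] [ 554.  -290.9   96. ] axis ang -102.01
rims [[ 570.6 -214.2   80. ]
 [ 556.1 -283.    80. ]] 70.3 -101.9
mid from rims [ 561.8 -256.3   80. ] [ 561.7 -256.6   80. ]
```

Both views agree: bore axis at −101.9°, midpoint (561.5, −256.6), with rims at f2 (124,194) and (215,195). The block tops triangulate to z≈97. I'll fetch the long rod by its −x end, outside the rail.

```bash
python3 - <<'E'
from h import *
go([474.5,301.7,110],172.9)
_,_,i=load('f2'); print('stack',onz(i,[(325,385)],74), 'hex handle',onz(i,[(400,317),(458,317),(428,185)],10))
E
```

```text
t 8.85 p [ 598.1 -134.8  223.1] yawx 178.18 z [ 0.0042  0.008  -1.    ] op 0.399 F [-0.5  0.1  1. ] q [-0.09  0.38  0.29  1.73 -0.13  1.05  1.78]
turn [0.0083 0.0035 0.0922] shift now [137.9 431.5 116.1] shift after turn [176.6 417.9 113.1]
stack [[ 751.26051078 -134.2879302    74.        ]] hex handle [[717.94747302 -53.46909864  10.        ]
 [720.43655672   8.16665585  10.        ]
 [579.54938176 -29.92245719  10.        ]]
```

>>> {"api": "move_arm", "payload": {
  "series": [
    [[0.008,0.003,0.092,10,30,0,0.4],[0,0,0,18,43,9,0.4],[0,0,0,18,43,9,0.4],[0,0,0,18,43,9,0.4],[0,0,0,18,43,9,0.4],[0,0,0,18,43,9,0.4],[0,0,0,18,43,12,0.4],[0,0,0,18,43,12,0.4],[0,0,0,18,43,12,0.4],[0,0,0,16,38,12,0.4]]
  ]
}}

```text
time: 9.85
position: [485.3, 297.9, 144.1]
tcp_rot: [0.073, 0.997, 0.002, 0.013]
contact_force: [0.3, -0.7, 0.2]
opening: 0.402
```

```bash
python3 - <<'E'
from h import *
go([474.5,301.7,110],172.9)
E
```

```text
t 9.85 p [485.3 297.9 144.1] yawx 171.58 z [ 0.027   0.0027 -0.9996] op 0.402 F [ 0.3 -0.7  0.2] q [-0.78  0.38  0.14  1.91 -0.05  0.83  0.81]
turn [ 0.0064  0.0264 -0.023 ] shift now [12.2  1.9 33.8] shift after turn [11.2  2.4 34.1]
```

>>> {"api": "move_arm", "payload": {
  "series": [
    [[0.004,0.02,-0.02,5,0,20,0.4],[0,0,0,0,0,15,0.4],[0,0,0,0,0,0,0.4]]
  ]
}}

```text
time: 10.15
position: [478.7, 306.3, 110.9]
tcp_rot: [0.057, 0.998, 0.003, 0.004]
contact_force: [-0.1, 0.2, -0.2]
opening: 0.401
```

```bash
python3 - <<'E'
from h import *
go([474.5,301.7,25.5],172.9)
p,d,i=grab('wrist','w8')
print(proj(i,[[449.5,305,44.5],[628,282.8,44.5],[474.5,301.7,44.5]]).round(1))
E
```

```text
t 10.15 p [478.7 306.3 110.9] yawx 173.48 z [ 0.0084  0.0065 -0.9999] op 0.401 F [-0.1  0.2 -0.2] q [-0.77  0.43  0.11  1.93 -0.07  0.77  0.84]
turn [0.0074 0.0076 0.0101] shift now [ 4.3 -5.7 85.3] shift after turn [ 3.6 -5.1 85.4]
[[314.4 208.2]
 [314.  450.8]
 [314.  248.9]]
```

View pics/w8.png

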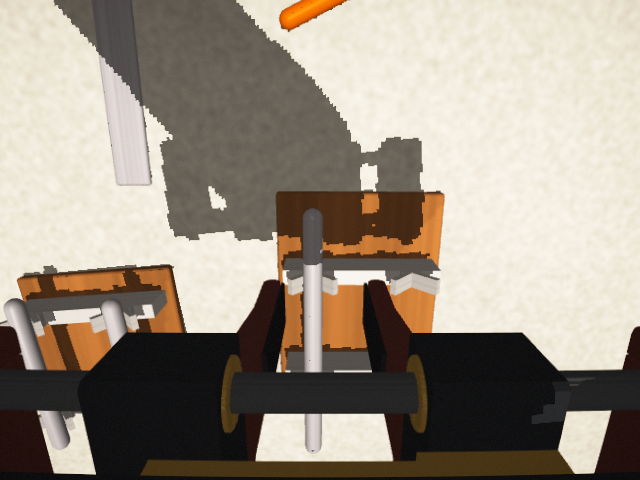

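The long rod is seen at (312,208)–(313,452) and predicted at (314,208)–(314,451). It is plain steel and spans past both rails; the orange rod at (300,20) is the look-alike. I'll align and descend.

>>> {"api": "move_arm", "payload": {
  "series": [
    [[0.007,0.007,0.01,4,-6,15,0.4],[0,0,0,0,0,0,0.4]]
  ]
}}

```text
time: 10.4
position: [476.4, 298.6, 98.1]
tcp_rot: [0.064, 0.998, 0.001, 0.002]
contact_force: [-0.2, 0.0, -0.4]
opening: 0.398
```

```bash
python3 - <<'E'
from h import *
go([474.5,301.2,25.5],172.9)
E
```

```text
t 10.4 p [476.4 298.6  98.1] yawx 172.63 z [ 0.0041  0.0015 -1.    ] op 0.398 F [-0.2  0.  -0.4] q [-0.76  0.44  0.12  1.95 -0.07  0.75  0.84]
turn [ 0.002   0.0039 -0.0047] shift now [ 2.5  2.1 72.6] shift after turn [ 2.3  2.3 72.6]
```

>>> {"api": "move_arm", "payload": {
  "series": [
    [[0,0.003,-0.004,2,2,20,0.4],[0,0,0,0,0,20,0.4],[0,0,0,0,0,15,0.4],[0,0,0,0,0,0,0.4]]
  ]
}}

```text
time: 10.8
position: [478.1, 298.6, 44.4]
tcp_rot: [0.065, 0.998, 0.002, 0.003]
contact_force: [0.2, -0.3, -0.6]
opening: 0.399
```

```bash
python3 - <<'E'
from h import *
go([474.5,301.2,25.5],172.9)
E
```

```text
t 10.8 p [478.1 298.6  44.4] yawx 172.54 z [ 0.0056  0.0038 -1.    ] op 0.399 F [ 0.2 -0.3 -0.6] q [-0.75  0.53  0.1   1.97 -0.09  0.64  0.85]
turn [ 0.0045  0.0051 -0.0063] shift now [ 4.   2.  18.9] shift after turn [ 3.9  2.2 18.9]
```

>>> {"api": "move_arm", "payload": {
  "series": [
    [[0.004,0.005,-0.006,5,2,0,0.4],[0,0,0,0,0,0,0.4]]
  ]
}}

```text
time: 11.0
position: [474.1, 300.8, 45.8]
tcp_rot: [0.063, 0.998, 0.0, 0.0]
contact_force: [0.1, 0.4, -0.3]
opening: 0.4
```

```bash
python3 - <<'E'
from h import *
go([474.5,301.2,25.5],172.9)
E
```

```text
t 11.0 p [474.1 300.8  45.8] yawx 172.81 z [ 8.e-04  6.e-04 -1.e+00] op 0.4 F [ 0.1  0.4 -0.3] q [-0.76  0.52  0.1   1.97 -0.08  0.65  0.85]
turn [ 0.0007  0.0008 -0.0016] shift now [-0.3  0.4 20.3] shift after turn [-0.4  0.5 20.3]
```

>>> {"api": "move_arm", "payload": {
  "series": [
    [[0,0,-0.001,0,0.4,10,0.4],[0,0,0,0,0,9,0.4],[0,0,0,0,0,0,0.3],[0,0,0,0,0,0,0],[0,0,0,0,0,0,0],[0,0,0,0,0,0,0],[0,0,0,0,0,0,0]]
  ],
  "squeeze": 60
}}

```text
time: 11.7
position: [474.9, 300.7, 27.0]
tcp_rot: [0.063, 0.998, 0.0, 0.001]
contact_force: [0.4, -0.2, 0.8]
opening: 0.12
```

```bash
python3 - <<'E'
from h import *
go([474.5,301.2,25.5],172.9)
E
```

```text
t 11.7 p [474.9 300.7  27. ] yawx 172.83 z [ 2.2e-03  9.0e-04 -1.0e+00] op 0.12 F [ 0.4 -0.2  0.8] q [-0.75  0.56  0.1   1.98 -0.09  0.61  0.85]
turn [ 0.0011  0.002  -0.0012] shift now [0.4 0.4 1.5] shift after turn [0.4 0.4 1.5]
```

>>> {"api": "move_arm", "payload": {
  "series": [
    [[0,0,0,0,0,-10,0],[0,0,0,0,0,-20,0],[0,0,0,0,0,-30,0],[0,0,0,0,0,-30,0],[0,0,0,0,0,-20,0],[0,0,0,0,0,0,0]]
  ]
}}

```text
time: 12.3
position: [474.7, 302.4, 143.8]
tcp_rot: [0.062, 0.998, 0.002, 0.002]
contact_force: [0.1, 0.2, -2.1]
opening: 0.121
```

```bash
python3 - <<'E'
from h import *
u=np.array([np.cos(np.radians(-101.9)),np.sin(np.radians(-101.9)),0]); M=np.array([561.5,-256.6,80])
print('pre',M-215*u,'final',M-77*u)
go((M-225*u)+[0,0,62],78.1)
for n in('scene','side','wrist'): grab(n,n+'9')
p,_,_=load('side9'); q,_,_=load('scene9')
a=cv2.resize(p[230:400,200:360],(600,600*170//160)); 
cv2.imwrite('pics/c9.png',np.hstack([cv2.resize(p[250:400,200:350],(400,400)),cv2.resize(q[180:330,380:530],(400,400))]))
E
```

```text
pre [605.83389986 -46.2205682   80.        ] final [ 577.37772228 -181.25480815   80.        ]
t 12.3 p [474.7 302.4 143.8] yawx 172.89 z [ 0.0035  0.0037 -1.    ] op 0.121 F [ 0.1  0.2 -2.1] q [-0.78  0.38  0.13  1.91 -0.06  0.84  0.83]
turn [ 5.6000e-03 -1.2000e-03  1.6544e+00] shift now [-174.1 -319.8    1. ] shift after turn [-304.1  200.3    1.8]
```

View pics/c9.png

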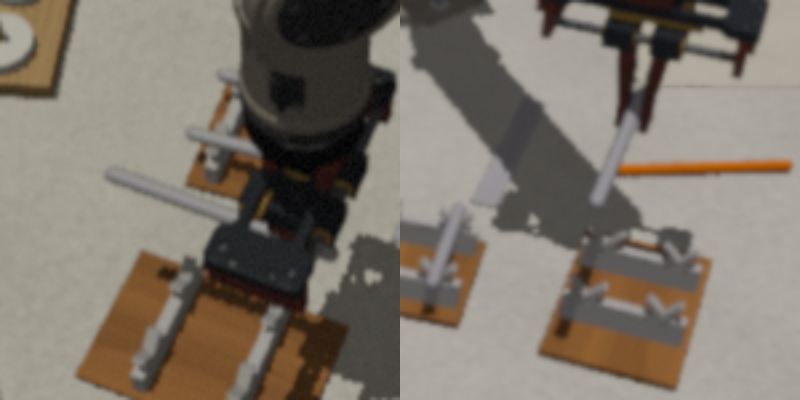

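View pics/wrist9.png

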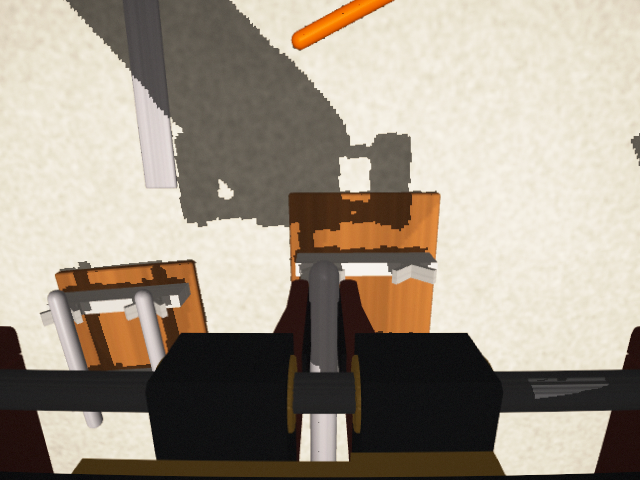

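The rod is held level. The wrist view shows the tail at (322,265) and it running straight forward. I'll carry and turn it towards the fixture.

>>> {"api": "move_arm", "payload": {
  "series": [
    [[0,0,0.138,-14,-26,0,0],[0,0,0.138,-18,-24,0,0],[0,0,0.138,-21,-21,0,0],[0,0,0.138,-24,-18,0,0],[0,0,0.138,-26,-15,0,0],[0,0,0.138,-28,-11,0,0],[0,0,0.138,-29,-7,0,0],[0,0,0.138,-30,-3,0,0],[0,0,0.138,-30,1,0,0],[0,0,0.138,-30,5,0,0]]
  ]
}}

```text
time: 13.45
position: [571.0, 13.6, 123.7]
tcp_rot: [0.698, 0.716, -0.012, -0.006]
contact_force: [-0.2, 0.1, -1.3]
opening: 0.122
```

```bash
python3 - <<'E'
from h import *
u=np.array([np.cos(np.radians(-101.9)),np.sin(np.radians(-101.9)),0]); M=np.array([561.5,-256.6,80])
go((M-225*u)+[0,0,62],78.1)
E
```

```text
t 13.45 p [571.   13.6 123.7] yawx 91.42 z [-0.0254 -0.01   -0.9996] op 0.122 F [-0.2  0.1 -1.3] q [-0.53  0.48  0.52  1.91 -0.29  0.86  0.16]
turn [-0.0245  0.0123  0.2323] shift now [-51.1  35.2 -18.7] shift after turn [-41.4  46.5 -18.3]
```

>>> {"api": "move_arm", "payload": {
  "series": [
    [[-0.012,0.006,0.12,-24,19,0,0],[-0.01,0.006,0.11,-20,22,0,0],[0,0,0,0,0,0,0]]
  ]
}}

```text
time: 13.75
position: [609.1, -39.7, 118.4]
tcp_rot: [0.782, 0.623, -0.005, -0.0]
contact_force: [-0.0, -0.3, -1.0]
opening: 0.122
```

```bash
cat >> h.py <<'E'
ANG=-101.9
M=np.array([561.5,-256.6,80.])
def fx(s,dz=17.5,side=0.,grip=65,ang=ANG):
    """TCP for rod middle at s along the bores"""
    a=np.radians(ang); u=np.array([np.cos(a),np.sin(a),0]); v=np.array([-np.sin(a),np.cos(a),0])
    return M+(s-grip)*u+side*v-[0,0,dz]
def gofx(s,**k):
    p,_=st(); a=np.radians(ANG); u=np.array([np.cos(a),np.sin(a),0]); v=np.array([-np.sin(a),np.cos(a),0])
    d=p-M; print('TCP in bore frame: along',(d@u).round(1),'side',(d@v).round(2),'z',d[2].round(2))
    go(fx(s,**k),ANG+180)
E
python3 - <<'E'
from h import *
gofx(-160)
E
```

```text
t 13.75 p [609.1 -39.7 118.4] yawx 77.11 z [-0.0084 -0.0054 -1.    ] op 0.122 F [-0.  -0.3 -1. ] q [-0.46  0.55  0.57  1.83 -0.37  0.88  0.06]
TCP in bore frame: along -222.0 side 1.88 z 38.41
t 13.75 p [609.1 -39.7 118.4] yawx 77.11 z [-0.0084 -0.0054 -1.    ] op 0.122 F [-0.  -0.3 -1. ] q [-0.46  0.55  0.57  1.83 -0.37  0.88  0.06]
turn [-0.007   0.0071 -0.0172] shift now [ 3.3 -1.5 55.9] shift after turn [ 3.  -1.9 55.9]
```

>>> {"api": "move_arm", "payload": {
  "series": [
    [[-0.006,0.006,-0.015,3,-2,15,0],[0,0,0,0,0,18,0],[0,0,0,0,0,10,0],[0,0,0,0,0,0,0]]
  ]
}}

```text
time: 14.15
position: [603.9, -35.9, 68.7]
tcp_rot: [0.776, 0.63, -0.005, -0.002]
contact_force: [-0.0, -0.1, -1.3]
opening: 0.119
```

```bash
python3 - <<'E'
from h import *
gofx(-160)
E
```

```text
t 14.15 p [603.9 -35.9  68.7] yawx 78.16 z [-0.0099 -0.0025 -0.9999] op 0.119 F [-0.  -0.1 -1.3] q [-0.43  0.61  0.52  1.87 -0.41  0.79  0.11]
TCP in bore frame: along -224.7 side -4.02 z -11.34
t 14.15 p [603.9 -35.9  68.7] yawx 78.16 z [-0.0099 -0.0025 -0.9999] op 0.119 F [-0.  -0.1 -1.3] q [-0.43  0.61  0.52  1.87 -0.41  0.79  0.11]
turn [-0.0092  0.0045  0.001 ] shift now [0.3 4.1 6.1] shift after turn [0.3 4.  6.2]
```

>>> {"api": "move_arm", "payload": {
  "series": [
    [[-0.008,0.004,0.001,0,4,6,0],[0,0,0,0,0,0,0]]
  ]
}}

```text
time: 14.35
position: [607.6, -36.0, 61.8]
tcp_rot: [0.776, 0.631, -0.001, -0.001]
contact_force: [-0.9, -0.4, -0.5]
opening: 0.123
```

```bash
python3 - <<'E'
from h import *
gofx(-160)
for n in('scene','side','wrist'): grab(n,n+'10')
p,_,i=load('side10'); q,_,j=load('scene10')
cv2.imwrite('pics/c10.png',np.hstack([cv2.resize(p[130:255,275:400],(400,400)),cv2.resize(q[190:300,180:290],(400,400))]))
E
```

```text
t 14.35 p [607.6 -36.   61.8] yawx 78.19 z [-1.8e-03 -1.0e-04 -1.0e+00] op 0.123 F [-0.9 -0.4 -0.5] q [-0.42  0.62  0.51  1.87 -0.42  0.77  0.12]
TCP in bore frame: along -225.4 side -0.37 z -18.16
t 14.35 p [607.6 -36.   61.8] yawx 78.19 z [-1.8e-03 -1.0e-04 -1.0e+00] op 0.123 F [-0.9 -0.4 -0.5] q [-0.42  0.62  0.51  1.87 -0.42  0.77  0.12]
turn [-0.0017  0.0005  0.0016] shift now [-0.4  0.4 -0.7] shift after turn [-0.4  0.4 -0.7]
```

View pics/c10.png

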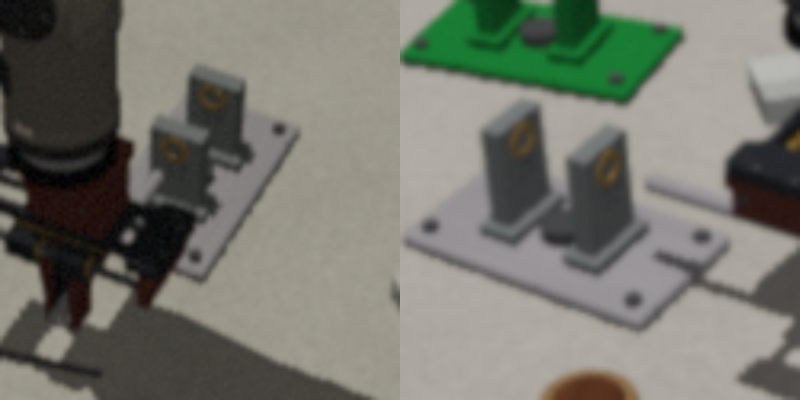

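View pics/wrist10.png

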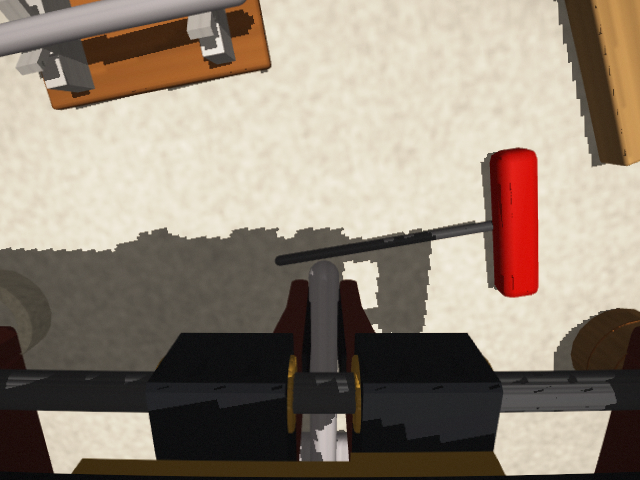

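```bash
python3 - <<'E'
from h import *
q,_,j=load('scene10')
print('ring pred', proj(j,[M+70/70*(-43)*(fx(1)-fx(0)),M+27*(fx(1)-fx(0))]).round(2))
p,rot=st(); R_=rot.as_matrix()
ax=-R_[:,0]; c=p-17.5*R_[:,2]
print('rod pts pred', proj(j,[c+155*ax,c+149*ax,c+100*ax,c+60*ax]).round(2))
cv2.imwrite('pics/c11.png',cv2.resize(q[205:265,205:275],None,fx=10,fy=10,interpolation=cv2.INTER_CUBIC))
_,_,w=load('wrist10')
print('wrist pred tail',proj(w,[c-25*ax,c-19*ax,c,c+60*ax]).round(1))
E
```

```text
ring pred [[236.36 235.16]
 [212.84 227.47]]
t 14.5 p [608.3 -36.1  63. ] yawx 78.17 z [-2.e-04  0.e+00 -1.e+00] op 0.122 F [-0.2  0.3 -1.3] q [-0.42  0.61  0.51  1.87 -0.42  0.77  0.12]
rod pts pred [[245.76 238.21]
 [247.87 238.9 ]
 [265.46 244.62]
 [280.27 249.43]]
wrist pred tail [[323.4 265. ]
 [323.4 279.3]
 [323.5 322.7]
 [323.7 441.2]]
```

View pics/c11.png

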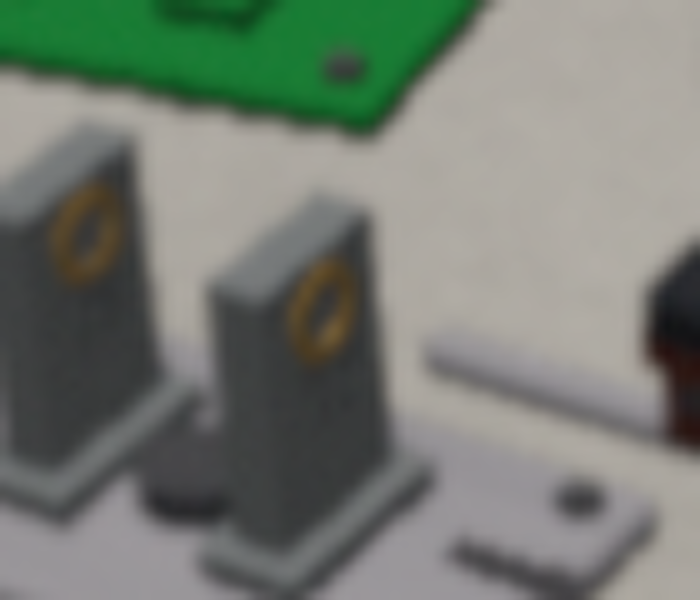

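```bash
python3 - <<'E'
from h import *
q,_,j=load('scene10'); g=cv2.cvtColor(q,cv2.COLOR_BGR2GRAY)
for x in (249,252,255,258,261,264,267): print(x, g[232:254,x].tolist())
p,rot=st(); R_=rot.as_matrix(); ax=-R_[:,0]; c=p-17.5*R_[:,2]
# predicted silhouette edge: axis +-6 perpendicular to view
o=np.array(j['cam_to_world'])[:3,3]
for s in (145,120,100):
    P=c+s*ax; v=P-o; n=np.cross(v,ax); n/=np.linalg.norm(n); print(s,proj(j,[P+6*n,P,P-6*n]).round(2).tolist())
_,d,_=load('scene10'); 
for x in(250,255,260,265): print(x,d[236:252,x].round(0).tolist())
E
```

```text
249 [170, 171, 171, 170, 167, 163, 155, 147, 131, 112, 115, 145, 162, 167, 165, 157, 150, 148, 145, 142, 142, 142]
252 [168, 169, 170, 170, 168, 166, 159, 152, 145, 130, 111, 116, 145, 162, 166, 164, 157, 151, 149, 148, 148, 149]
255 [169, 169, 170, 171, 171, 170, 166, 160, 152, 145, 130, 111, 116, 147, 164, 166, 164, 157, 152, 149, 149, 149]
258 [168, 169, 170, 171, 171, 170, 169, 167, 163, 155, 145, 130, 110, 116, 148, 165, 168, 165, 157, 152, 150, 148]
261 [171, 171, 170, 171, 172, 172, 171, 170, 167, 162, 153, 144, 130, 111, 121, 151, 166, 169, 165, 157, 143, 118]
264 [173, 171, 169, 169, 172, 172, 171, 172, 171, 167, 160, 153, 144, 129, 113, 127, 155, 168, 169, 164, 148, 117]
267 [173, 171, 170, 169, 169, 170, 168, 168, 168, 168, 167, 161, 153, 144, 128, 113, 126, 153, 166, 168, 165, 158]
t 14.5 p [608.3 -36.1  63. ] yawx 78.17 z [-2.e-04  0.e+00 -1.e+00] op 0.122 F [-0.2  0.3 -1.3] q [-0.42  0.61  0.51  1.87 -0.42  0.77  0.12]
145 [[250.09, 236.91], [249.29, 239.36], [248.49, 241.81]]
120 [[259.02, 239.79], [258.21, 242.26], [257.41, 244.73]]
100 [[266.27, 242.13], [265.46, 244.62], [264.65, 247.1]]
250 [1459.0, 1462.0, 1302.0, 1306.0, 1300.0, 1297.0, 1301.0, 1436.0, 1428.0, 1425.0, 1424.0, 1429.0, 1397.0, 1394.0, 1389.0, 1386.0]
255 [1463.0, 1459.0, 1460.0, 1306.0, 1300.0, 1294.0, 1294.0, 1293.0, 1299.0, 1431.0, 1422.0, 1421.0, 1415.0, 1391.0, 1387.0, 1387.0]
260 [1456.0, 1458.0, 1454.0, 1452.0, 1442.0, 1293.0, 1293.0, 1292.0, 1290.0, 1298.0, 1424.0, 1420.0, 1416.0, 1410.0, 1414.0, 1385.0]
265 [1463.0, 1454.0, 1460.0, 1452.0, 1450.0, 1442.0, 1293.0, 1287.0, 1282.0, 1283.0, 1288.0, 1288.0, 1417.0, 1412.0, 1407.0, 1403.0]
```

The rod centreline matches the bore axis in the scene view: the rod runs through (249,240) and (267,246), and the rings are at (237.2,236.2) and (213.7,228.4). That is within about 0.1 px of the model, so I'm advancing in small steps.

>>> {"api": "move_arm", "payload": {
  "series": [
    [[0,0,0.001,-10,0,0,0],[0,0,0,-10,0,0,0],[0,0,0,-5,0,0,0],[0,0,0,0,0,0,0]]
  ]
}}

```text
time: 14.9
position: [603.4, -63.8, 64.6]
tcp_rot: [0.777, 0.63, 0.001, 0.001]
contact_force: [0.9, -0.4, -1.0]
opening: 0.125
```

```bash
python3 - <<'E'
from h import *
gofx(-100); gofx(-100)
E
```

```text
t 14.9 p [603.4 -63.8  64.6] yawx 78.06 z [ 2.4e-03 -5.0e-04 -1.0e+00] op 0.125 F [ 0.9 -0.4 -1. ] q [-0.38  0.61  0.52  1.88 -0.42  0.76  0.16]
TCP in bore frame: along -197.3 side 1.28 z -15.39
t 14.9 p [603.4 -63.8  64.6] yawx 78.06 z [ 2.4e-03 -5.0e-04 -1.0e+00] op 0.125 F [ 0.9 -0.4 -1. ] q [-0.38  0.61  0.52  1.88 -0.42  0.76  0.16]
turn [ 0.0024  0.     -0.0006] shift now [-32.3  -1.3   2.1] shift after turn [-32.3  -1.3   2.1]
t 14.9 p [603.4 -63.8  64.6] yawx 78.06 z [ 2.4e-03 -5.0e-04 -1.0e+00] op 0.125 F [ 0.9 -0.4 -1. ] q [-0.38  0.61  0.52  1.88 -0.42  0.76  0.16]
TCP in bore frame: along -197.3 side 1.28 z -15.39
t 14.9 p [603.4 -63.8  64.6] yawx 78.06 z [ 2.4e-03 -5.0e-04 -1.0e+00] op 0.125 F [ 0.9 -0.4 -1. ] q [-0.38  0.61  0.52  1.88 -0.42  0.76  0.16]
turn [ 0.0024  0.     -0.0006] shift now [-32.3  -1.3   2.1] shift after turn [-32.3  -1.3   2.1]
```

>>> {"api": "move_arm", "payload": {
  "series": [
    [[0.002,0,0,0,-1.3,2,0],[0,0,0,0,0,0,0]]
  ]
}}

```text
time: 15.1
position: [602.1, -63.9, 62.7]
tcp_rot: [0.777, 0.629, 0.0, 0.0]
contact_force: [-0.0, -1.0, -1.2]
opening: 0.127
```

```bash
python3 - <<'E'
from h import *
gofx(-100)
q,_,j=grab('scene','s12')
cv2.imwrite('pics/c12.png',cv2.resize(q[205:265,205:275],None,fx=10,fy=10,interpolation=cv2.INTER_CUBIC))
E
```

```text
t 15.1 p [602.1 -63.9  62.7] yawx 78.0 z [ 5.e-04  2.e-04 -1.e+00] op 0.127 F [-0.  -1.  -1.2] q [-0.37  0.61  0.51  1.88 -0.42  0.76  0.16]
TCP in bore frame: along -196.9 side -0.02 z -17.34
t 15.1 p [602.1 -63.9  62.7] yawx 78.0 z [ 5.e-04  2.e-04 -1.e+00] op 0.127 F [-0.  -1.  -1.2] q [-0.37  0.61  0.51  1.88 -0.42  0.76  0.16]
turn [ 0.0005 -0.0003 -0.0017] shift now [-31.9   0.1   0.1] shift after turn [-31.9   0.    0.2]
```

View pics/c12.png

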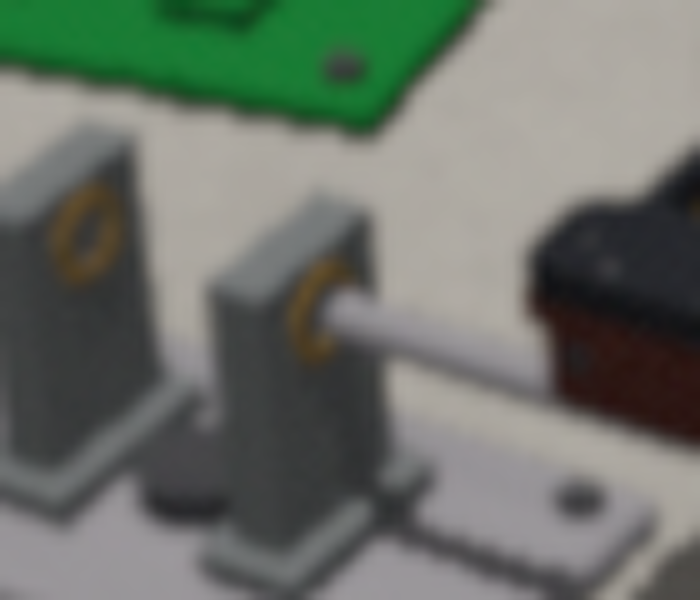

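The tip sits at the centre of the near ring, crop (325,310) against ring (322,312). I'm entering the bush, compensating for the drift.

>>> {"api": "move_arm", "payload": {
  "series": [
    [[0,0,-0.001,-6,-0.3,0.4,0],[0,0,0,-6,-0.3,0.4,0],[0,0,0,-4,-0.2,0.2,0],[0,0,0,0,0,0,0]]
  ]
}}

```text
time: 15.55
position: [598.2, -80.1, 61.6]
tcp_rot: [0.776, 0.63, 0.0, 0.0]
contact_force: [-0.1, 0.1, -1.4]
opening: 0.119
```

```bash
python3 - <<'E'
from h import *
gofx(-100)
E
```

```text
t 15.55 p [598.2 -80.1  61.6] yawx 78.16 z [ 0.0012  0.     -1.    ] op 0.119 F [-0.1  0.1 -1.4] q [-0.35  0.61  0.51  1.88 -0.42  0.76  0.19]
TCP in bore frame: along -180.3 side -0.51 z -18.36
t 15.55 p [598.2 -80.1  61.6] yawx 78.16 z [ 0.0012  0.     -1.    ] op 0.119 F [-0.1  0.1 -1.4] q [-0.35  0.61  0.51  1.88 -0.42  0.76  0.19]
turn [ 0.0012 -0.0003  0.001 ] shift now [-15.3   0.5  -0.9] shift after turn [-15.3   0.5  -0.9]
```

>>> {"api": "move_arm", "payload": {
  "series": [
    [[0,0,0.001,-6,0.3,-0.6,0],[0,0,0,-6,0,0,0],[0,0,0,-3,0,0,0],[0,0,0,0,0,0,0]]
  ]
}}

```text
time: 15.95
position: [594.9, -96.5, 62.3]
tcp_rot: [0.777, 0.63, 0.0, 0.0]
contact_force: [-0.3, -0.8, -1.1]
opening: 0.122
```

```bash
python3 - <<'E'
from h import *
gofx(-64)
q,_,j=grab('scene','s13')
cv2.imwrite('pics/c13.png',cv2.resize(q[205:265,205:275],None,fx=10,fy=10,interpolation=cv2.INTER_CUBIC))
E
```

```text
t 15.95 p [594.9 -96.5  62.3] yawx 78.05 z [ 0.001 -0.    -1.   ] op 0.122 F [-0.3 -0.8 -1.1] q [-0.32  0.61  0.51  1.89 -0.42  0.76  0.22]
TCP in bore frame: along -163.5 side -0.31 z -17.69
t 15.95 p [594.9 -96.5  62.3] yawx 78.05 z [ 0.001 -0.    -1.   ] op 0.122 F [-0.3 -0.8 -1.1] q [-0.32  0.61  0.51  1.89 -0.42  0.76  0.22]
turn [ 0.0009 -0.0002 -0.0008] shift now [-34.5   0.3  -0.2] shift after turn [-34.5   0.3  -0.2]
```

View pics/c13.png

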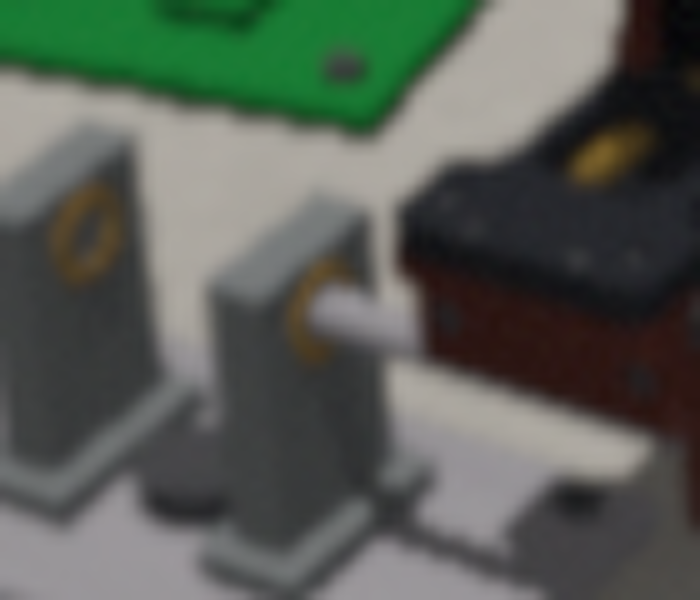

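>>> {"api": "move_arm", "payload": {
  "series": [
    [[0,0,-0.001,-7,0.2,0,0],[0,0,0,-7,0,0,0],[0,0,0,-7,0,0,0],[0,0,0,-6,0,0,0],[0,0,0,0,0,0,0]]
  ]
}}

```text
time: 16.5
position: [589.1, -125.1, 62.2]
tcp_rot: [0.776, 0.63, 0.0, 0.0]
contact_force: [-0.5, -0.5, -0.7]
opening: 0.123
```

```bash
python3 - <<'E'
from h import *
gofx(-45)
q,_,j=grab('scene','s14')
cv2.imwrite('pics/c14.png',cv2.resize(q[205:265,200:270],None,fx=10,fy=10,interpolation=cv2.INTER_CUBIC))
E
```

```text
t 16.5 p [ 589.1 -125.1   62.2] yawx 78.14 z [ 8.e-04 -1.e-04 -1.e+00] op 0.123 F [-0.5 -0.5 -0.7] q [-0.27  0.6   0.51  1.89 -0.42  0.76  0.27]
TCP in bore frame: along -134.3 side -0.15 z -17.78
t 16.5 p [ 589.1 -125.1   62.2] yawx 78.14 z [ 8.e-04 -1.e-04 -1.e+00] op 0.123 F [-0.5 -0.5 -0.7] q [-0.27  0.6   0.51  1.89 -0.42  0.76  0.27]
turn [ 0.0008 -0.0001  0.0007] shift now [-24.3   0.1  -0.3] shift after turn [-24.3   0.1  -0.3]
```

View pics/c14.png

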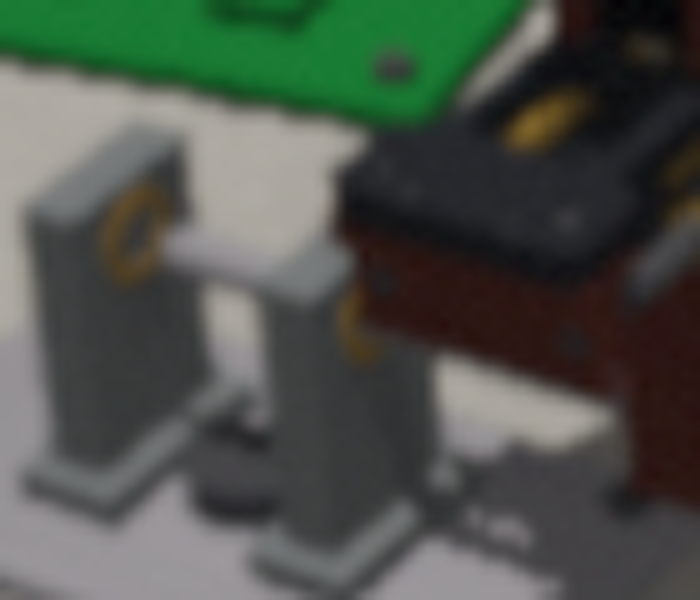

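The tip, at crop (165,245), has passed the first bush and points at the second ring (137,234). Continuing.

>>> {"api": "move_arm", "payload": {
  "series": [
    [[0,0,0,-6,0.1,-0.2,0],[0,0,0,-6,0,0,0],[0,0,0,-6,0,0,0],[0,0,0,-2,0,0,0],[0,0,0,0,0,0,0]]
  ]
}}

```text
time: 17.05
position: [585.0, -145.4, 62.3]
tcp_rot: [0.776, 0.631, 0.0, 0.0]
contact_force: [-0.1, -0.5, -1.4]
opening: 0.122
```

```bash
python3 - <<'E'
from h import *
gofx(-12)
q,_,j=grab('scene','s15')
cv2.imwrite('pics/c15.png',cv2.resize(q[205:265,200:270],None,fx=10,fy=10,interpolation=cv2.INTER_CUBIC))
E
```

```text
t 17.05 p [ 585.  -145.4   62.3] yawx 78.19 z [ 8.e-04  6.e-04 -1.e+00] op 0.122 F [-0.1 -0.5 -1.4] q [-0.23  0.61  0.51  1.89 -0.42  0.76  0.3 ]
TCP in bore frame: along -113.6 side 0.04 z -17.67
t 17.05 p [ 585.  -145.4   62.3] yawx 78.19 z [ 8.e-04  6.e-04 -1.e+00] op 0.122 F [-0.1 -0.5 -1.4] q [-0.23  0.61  0.51  1.89 -0.42  0.76  0.3 ]
turn [ 0.0007 -0.0007  0.0017] shift now [-36.6  -0.1  -0.2] shift after turn [-36.6  -0.   -0.2]
```

View pics/c15.png

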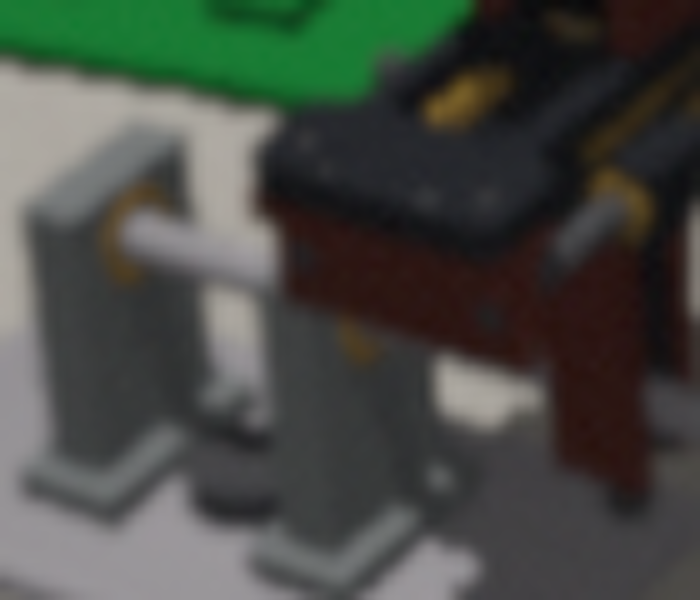

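The tip is inside the second bush with no contact force. Last advance.

>>> {"api": "move_arm", "payload": {
  "series": [
    [[0,0,0.001,-7,0,-0.2,0],[0,0,0,-7,0,0,0],[0,0,0,-7,0,0,0],[0,0,0,-7,0,0,0],[0,0,0,-3,0,0,0],[0,0,0,0,0,0,0],[0,0,0,0,0,0,0]]
  ]
}}

```text
time: 17.8
position: [578.0, -178.6, 62.5]
tcp_rot: [0.776, 0.63, 0.0, 0.0]
contact_force: [-0.1, -0.2, -0.5]
opening: 0.123
```

```bash
python3 - <<'E'
from h import *
gofx(-12)
q,_,j=grab('scene','s16');p,_,i=grab('side','d16');grab('wrist','w16')
cv2.imwrite('pics/c16.png',np.hstack([cv2.resize(q[200:270,185:255],(400,400),interpolation=cv2.INTER_CUBIC),cv2.resize(p[130:230,275:375],(400,400),interpolation=cv2.INTER_CUBIC)]))
gofx(-12)
E
```

```text
t 17.8 p [ 578.  -178.6   62.5] yawx 78.12 z [ 8.e-04  5.e-04 -1.e+00] op 0.123 F [-0.1 -0.2 -0.5] q [-0.18  0.61  0.51  1.88 -0.42  0.76  0.36]
TCP in bore frame: along -79.7 side 0.04 z -17.49
t 17.8 p [ 578.  -178.6   62.5] yawx 78.12 z [ 8.e-04  5.e-04 -1.e+00] op 0.123 F [-0.1 -0.2 -0.5] q [-0.18  0.61  0.51  1.88 -0.42  0.76  0.36]
turn [ 0.0007 -0.0006  0.0003] shift now [-2.7 -0.   0. ] shift after turn [-2.7 -0.   0. ]
t 17.95 p [ 578.1 -178.2   62.5] yawx 78.16 z [ 8.e-04  6.e-04 -1.e+00] op 0.122 F [ 0.3 -0.7 -0.9] q [-0.18  0.61  0.51  1.88 -0.42  0.76  0.36]
TCP in bore frame: along -80.1 side 0.05 z -17.5
t 17.95 p [ 578.1 -178.2   62.5] yawx 78.16 z [ 8.e-04  6.e-04 -1.e+00] op 0.122 F [ 0.3 -0.7 -0.9] q [-0.18  0.61  0.51  1.88 -0.42  0.76  0.36]
turn [ 0.0007 -0.0007  0.0011] shift now [-3.1 -0.1 -0. ] shift after turn [-3.1 -0.1 -0. ]
```

View pics/c16.png

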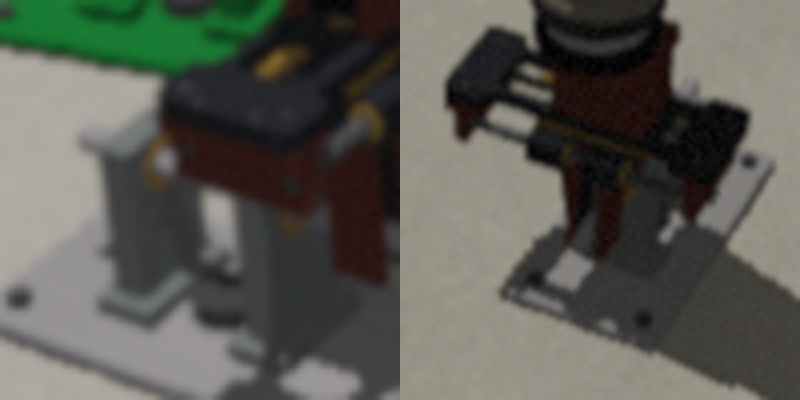

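View pics/w16.png

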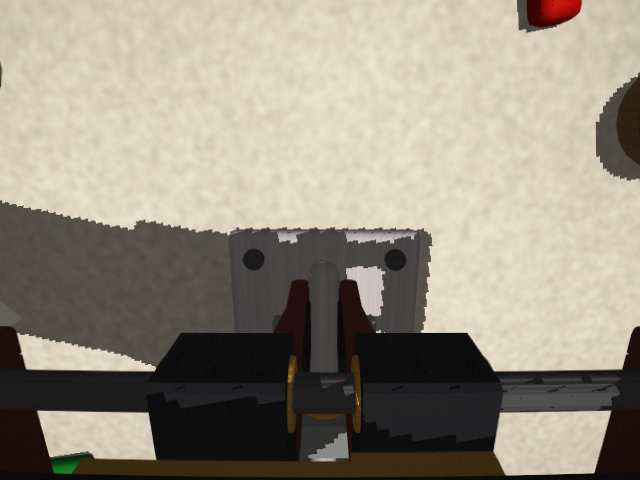

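```bash
python3 - <<'E'
from h import *
_,_,j=load('s16'); u=fx(1)-fx(0); print(proj(j,[M+75*u,M+65*u])+[.85,.97], 'seen (199.4,224.2)')
q=load('s16')[0]; cv2.imwrite('pics/c17.png',cv2.resize(q[220:340,340:510],None,fx=4.5,fy=4.5,interpolation=cv2.INTER_CUBIC))
st()
E
```

```text
[[198.2388326  223.38068042]
 [201.414566   224.42118663]] seen (199.4,224.2)
t 17.95 p [ 578.1 -178.2   62.5] yawx 78.16 z [ 8.e-04  6.e-04 -1.e+00] op 0.122 F [ 0.3 -0.7 -0.9] q [-0.18  0.61  0.51  1.88 -0.42  0.76  0.36]
```

View pics/c17.png

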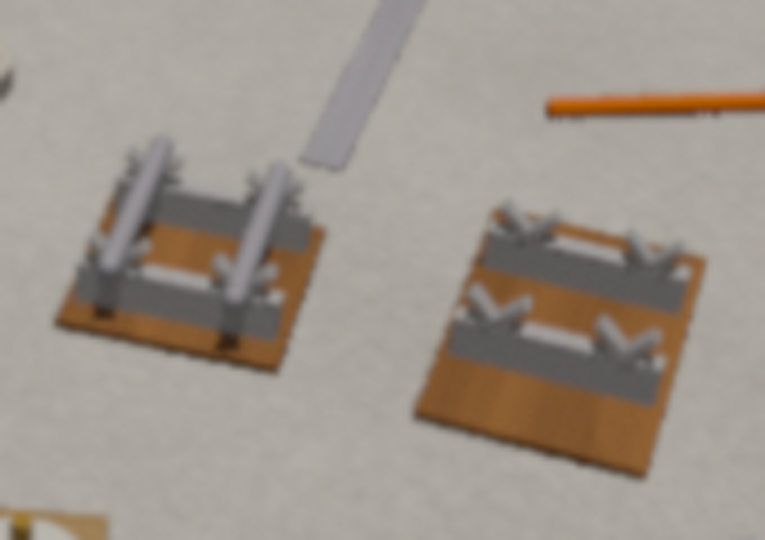

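Both short rods lie in the short rack and the long rack is empty. The long rod's tip is about 30 mm past the far bush, and the forces are about zero. Handing in.

```bash
python3 -c "
from plant import r
print(r.sign_off())"
```

```text
the job is handed in; nothing more can be done
None
```

I laid the stray short rod in the free groove of the short rack and let go. I then threaded the long rod through both bushes and handed in at about 18 s, still gripping it with a 60 N squeeze.

- **Stray rod:** the wrist view after release put its middle at (545.9, 102.0) mm. The groove centre is about (544, 102), and the rod is within 1° of the rack. A last scene picture shows both short rods in place and the long rack empty.
- **Long rod:**
  - By the arm's pose, its middle is about 15 mm short of midway between the blocks, less than 0.1 mm to the side and level with the bores.
  - It sticks out about 30 mm beyond the far bush and 60 mm beyond the near one, and wrist force was about 1 N.
  - In the scene view the tip sat about 1 px (3–4 mm) short of where the pose put it. That still leaves about 28 mm beyond the far bush.
- **Not checked:** the bystanders and short_rod got no separate final measurement. No contact force showed on any move, and short_rod measured unmoved after the placing.

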